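# Swing the dim sum tray home and bolt it

## Task

The bamboo tray turns on the swivel bolt through its rear corner and has been left swung out: push it near its free front corner so that it swings back until it bears on the rubber stop on the shelf's rear lip, pressing lightly enough not to ram the stop. Then slide the barrel bolt into the notch in the tray's end wall as far as it goes. The baskets and the spoon on the tray must ride along undisturbed, and everything else on the shelf stays where it is.

Things in the scene. Friction and masses are not known exactly. Their poses are not given: they have to be found in the camera images.
- shelf: stainless wall shelf, 360 mm deep (x), 860 mm wide (y), top surface 120 mm above the counter, fixed. Origin on the counter below it; x points from its front edge squarely to the rear lip (away from the robot at yaw 0), y along the lip, z up. Rear lip 28 mm high, inner face at x = +155 mm; front and side lips 12 mm high.
- pin (a point): the swivel bolt, 10 mm thick, standing on the shelf with a washer and dome nut (22 mm wide, top 23 mm above the shelf); the point lies on its axis 6 mm above the shelf. The tray's hole is 12 mm, so the tray has 1 mm of play about it. At (120, -130) mm in the shelf's frame.
- tray: loose bamboo tray, 0.35 to 0.6 kg, 170 (its x) by 300 (y) by 30 mm high, walls 8 mm, flat on the shelf. Origin: its swivel hole, underside. Outer faces at x = -145 (front), +25 (rear), y = -25, +275 mm (free end). Home = axes parallel to the shelf's; starts turned 0.3 to 0.53 rad anticlockwise from above. Sliding it by the corner takes 1 to 6 N; at the stop the resistance rises sharply.
- tray_corner (a point): the tray's free front corner (outer corner of front wall and end wall), 18 mm above the shelf, at (-145, 275) mm in the tray's frame. Push on the front wall's outer face, up to about 60 mm from this corner.
- tray_notch (a point): the open-topped notch, 22 mm wide, in the tray's end wall, that takes the rod of the barrel bolt; the point lies at mid-width, 20 mm above the shelf, at (-90, 271) mm in the tray's frame. When the tray bears on the stop, the notch is within 7 mm of the rod's line.
- stop: domed rubber stop, 18 mm thick, screwed into the rear lip, pointing at the tray's rear wall 225 mm from the swivel bolt, axis 16 mm above the shelf. Origin on the shelf at (0, 95) mm in the shelf's frame, not at the rubber. Its tip reaches 5 to 15 mm out of the lip, as its thread was last set: not measured, so home must be felt. The tray bears on it from 2 N; over 12 N is ramming.
- bolt (a joint): slide of the barrel bolt along the shelf's -y: 0 = drawn back, 0.035 m = fully home, on a hard end stop. Starts at 0 to 0.004. Needs about 2.5 N and stays where it is left. Its rod is 8 mm thick, round-nosed, axis 20 mm above the shelf; drawn back, the nose is 8 mm short of the home tray's end wall.
- bolt_knob (a point): centre of the barrel bolt's upright round knob, 15 mm thick, spanning 34 to 58 mm above the shelf (point at 46 mm); it moves with the bolt. Guide straps, 29 mm high, stand 35 mm behind the drawn-back knob and 75 mm ahead of it. Pinch it from above or push it from behind.
- stack_low_mid (a point): centre of the lower of the two bamboo dim sum baskets on the tray, 110 mm wide, 38 mm high, near the swivel end
- stack_top_mid (a point): centre (without its lid) of the upper, lidded basket, 110 mm wide; the lid's top is 95 mm above the shelf
- tray_bed (a point): the middle of the place on the tray's floor where the baskets stand, at (-60, 83) mm in the tray's frame; they start within 25 mm of it
- spoon_mid (a point): ceramic soup spoon lying on the tray's floor, 125 mm long, 46 mm wide, 15 mm high, centre
- tray_spoon (a point): the middle of the place on the tray's floor where the spoon lies, at (-60, 195) mm in the tray's frame
- timer: kitchen timer, 80 mm wide round case, 44 mm high, with a press button on a white dome; bystander
- measure: steel measuring cup, 76 mm wide, 55 mm high, with a flat handle; bystander
- dish: small ceramic sauce dish, 72 mm wide, 22 mm high; bystander
- teacup: ceramic teacup, 64 mm wide, 50 mm high; bystander
- spare_low: lower basket of the spare stack, 110 mm wide, 38 mm high, beside the tray; bystander
- spare_top: upper basket of the spare stack, open, 110 mm wide, 38 mm high; bystander
Things that resemble listed ones, but are neither listed nor needed, are in the scene too. Leave any orange look-alike of the part that bears stack_low_mid alone.

How it is judged:
On the way, in this order (a step that is already met when the one before it is completed fails the run):
1. the tray, swung back, bears on the rubber stop with at least 2 N (contact force between tray and stop above 2 N), for 0.2 s.
2. the barrel bolt is slid fully home through the tray's notch (value of joint bolt above 0.032 m), for 0.2 s.
At the end, for the whole second after the job is handed in: The tray lies flat and still, within 0.035 rad of parallel to the rear lip; the barrel bolt is within 3 mm of its end of travel; the two baskets stand upright on each other (within 15 mm) and within 45 mm of the basket place on the tray; the spoon lies in the tray within 40 mm of its place (angle between the y axis of tray and the y axis of shelf, either way round below 0.035 rad and value of joint bolt above 0.032 m and linear speed of tray below 0.01 m/s and angle between tray's own z axis and vertical below 0.03 rad and horizontal distance between stack_low_mid and tray_bed below 0.045 m and horizontal distance between stack_low_mid and stack_top_mid below 0.015 m and angle between each of stack_low_mid, stack_top_mid's own z axis and vertical below 0.08 rad and horizontal distance between spoon_mid and tray_spoon below 0.04 m and z of spoon_mid in the frame of tray_spoon below 0.02 m); the robot touches nothing.
It fails at once if the rubber stop is rammed by the tray (over 12 N) (contact force between tray and stop above 12 N).
It fails at once if the basket stack on the tray topples (angle between stack_top_mid's own z axis and vertical above 0.3 rad).
It fails at once if a thing standing beside the tray (timer, measuring cup, dish, teacup, spare baskets) is moved by more than 20 mm (distance of any of timer, measure, dish, teacup, spare_low, spare_top from where it was at the start of the episode above 0.02 m).
It also fails if it takes over 64 s, if anything falls off the work surface, if the arm or the gripper's body presses on something with over 40 N, if the wrist force passes 120 N, or if a joint passes its speed limit or range.

## Robot

A 6-joint arm with a two-finger parallel gripper is mounted at the origin on the work surface. World frame = base frame: x ahead of the robot, y to its left, z up, the work surface at z = 0. Lengths are in m, angles in rad, forces in N, time in s.
With the tool pointing down it reaches from about 0.35 to 0.85 m from the base axis. Payload 8.1 kg.
Tool frame: the origin (TCP) lies at the very end of the fingers, on their centre line; the grasp point (between the pads) lies 19 mm behind it; z points along the fingers, y is the direction in which the jaws open and shut (so a half turn about z gives the same grasp; the last joint's range is limited). The gripper opens to 93 mm and grips with 3 to 60 N. Pads are 15 mm wide; open, the fingers measure 128 mm over their backs; the gripper's body (75 mm by 188 mm) begins 65 mm behind the grasp point.
Start: joints at [-1.371, 0.13, 1.488, -0, 1.523, -0.085], TCP at [0.169, -0.576, 0.195] pointing down, gripper open.
Joint ranges: [-2.96, 2.96], [-0.89, 2.26], [0.02, 2.5], [-1.34, 4.48], [0, 2.73], [-2.66, 2.66]. Speed limits (rad/s): [2.39, 2.39, 2.79, 3.14, 3.14, 3.14].

## Interface

Orientations are given as a rotation vector (axis times angle).
In Python, from plant import robot gives the robot as it stands.
- The arm moves only by the tool jog_arm, never from a script. Its argument "commands" is a list of rows, each a list of 3 entries, a list of its own where there are three numbers: the shift along the world's x, y, z scaled (see below), then the turn, a rotation vector about the world's x, y, z scaled (see below), then the closure, from -1 (fully open) to 1 (shut), so that 0 is half open. In form: [[[tx, ty, tz], [ax, ay, az], hand], ...]. A call has 1 to 10 rows; each row is the pose to reach, as a shift and turn from the pose measured when the call began, turning the shorter way round; what a row does not reach only later rows make up. The controller multiplies each number of a shift by 0.6 m and each number of a turn by 2 pi rad. A row lasts 1/8 s, in which the tool goes at most 62.5 mm and 10.7 degrees, less where a joint would pass 70% of its speed; a pose out of reach is approached as far as the arm can. A call with a number of a shift or a turn outside -1 to 1 is refused whole. A call with a gripper value outside its range is refused whole. The fingers move at their own pace and stop on an object; "newtons" is the grip in N (left out, the last holds). Time passes only in rows, so rows that repeat a pose let the fingers close. It gives the time, the measured TCP pose, the force and the opening at its end, in the units of the state.
- robot.read_state(): the state, without advancing time (a new reading comes with each control period).
- robot.read_camera(name): name is "side" or "top"; returns a dict with "pixels" (384x512x3 uint8, red, green, blue), "fovy" (degrees; the focal length in pixels is half the picture's height over the tangent of half this angle, whatever the lens; pixels are square), "cx", "cy" (the principal point, pixels), "rvec" (rotation vector, rad) and "tvec" (3), from world to camera coordinates, as OpenCV has them. Camera axes: x right, y down, z forward; pixel columns grow to the right and rows downward; lengths in m; the calibration is good to about 2 mm. A picture is of the moment at which its call begins. There is no depth.
- robot.close_job(): hands the job in, once; it reports no verdict.
Trained networks look in the newest picture that a camera, given by its name, has taken for a name from the list of things; names that differ only in an ending like _2 or _b are one class to them, and where a whole thing is asked for, a point or a joint stands for the part that bears it (a point fixed in the world has none). Each returns a list of dicts, best first, with "p" (0 to 1); they miss things now and then, are a little off and sometimes report something else, mostly with a low value. They report only what shows in the picture. A call takes as long as a camera call. They do not tell look-alikes from the thing itself.
- robot.trace(camera, name): "pixels" (384x512 bool, what is visible of it) and "uv" ([column, row] in pixels, amid what is visible of it).
The state is a dict: "t": time; "q": joint angles; "dq": joint speeds; "joint_torque": joint torques, N m; "tool_pos": TCP position; "orientation": TCP orientation; "force": force on the tool from outside, world axes, zero at the start; "wrist_torque": the same for the moment, N m; "opening": finger opening in m.
Only numpy, scipy, OpenCV 4.12 (cv2) and the standard library are available. Lean on these libraries where they do the work, as an engineer would, in place of code of your own. Each camera call takes 0.05 s, during which the arm holds its last target.

## Working session

There is one attempt and no reset: what is moved stays moved. The work goes in short steps, Python scripts to look and compute and a tool call to move; the robot and the scene stay as the last step left them, time stands still between calls to the robot, and variables do not carry over. Pictures are saved under pics/ and viewed, and the job is handed in when it is done.

Besides the shell and the picture viewer there is one more tool, called after "Request:" by a JSON object that holds its "name" and its "arguments", one argument or row to a line. jog_arm: Moves the arm, as the interface text tells. Shifts and turns lie within -1 to 1; 1 stands for 0.6 m of shift or 2 pi rad of turn. Its arguments: {"type":"object","properties":{"commands":{"type":"array"},"newtons":{"type":"number"}},"required":["commands"]}

```bash
ls; mkdir -p pics
python3 - <<'E'
from plant import robot
import cv2,numpy as np
s=robot.read_state(); print({k:np.round(v,3).tolist() for k,v in s.items()})
for n in("top","side"):
    c=robot.read_camera(n); cv2.imwrite(f"pics/{n}0.png",c["pixels"][:,:,::-1])
    print(n,c["fovy"],c["cx"],c["cy"],c["rvec"],c["tvec"], -cv2.Rodrigues(np.array(c["rvec"]))[0].T@np.array(c["tvec"]))
E
```

```text
pics
{'t': 0.0, 'q': [-1.371, 0.131, 1.489, -0.0, 1.523, -0.085], 'dq': [0.0, -0.001, 0.0, -0.001, 0.001, -0.001], 'joint_torque': [-0.003, -55.985, -49.177, 0.077, 0.036, -0.0], 'tool_pos': [0.168, -0.575, 0.194], 'orientation': [-3.108, -0.446, 0.0], 'force': [-0.204, -0.816, -0.214], 'wrist_torque': [-0.0, -0.037, 0.005], 'opening': 0.093}
top 56.7645473070635 256.2080004165659 187.29536859361005 [ 2.11846704 -2.12016949  0.16825035] [0.03455397 0.48598551 1.02939789] [0.29599497 0.01325355 1.09965778]
side 50.92191778464009 254.49112904331653 192.7149019500944 [ 0.16830655 -2.69567543  1.5276456 ] [0.46727726 0.13879883 1.17772103] [0.3722866  0.9867117  0.71585102]
```

View pics/top0.png

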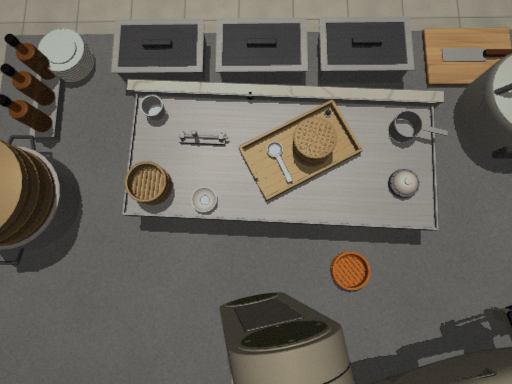

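View pics/side0.png

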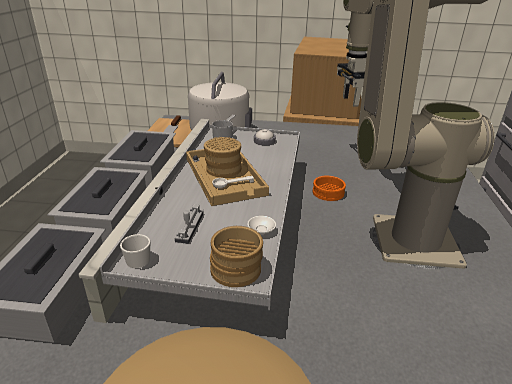

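```bash
cat > h.py <<'E'
from plant import robot
import cv2,numpy as np
class Cam:
    def __init__(s,n):
        c=robot.read_camera(n); s.n=n; s.img=c["pixels"][:,:,::-1].copy()
        f=192/np.tan(np.radians(c["fovy"])/2); s.K=np.array([[f,0,c["cx"]],[0,f,c["cy"]],[0,0,1]])
        s.r=np.array(c["rvec"],float); s.t=np.array(c["tvec"],float); s.R=cv2.Rodrigues(s.r)[0]
    def at(s,uv,z):
        uv=np.atleast_2d(np.array(uv,float)); d=np.c_[uv,np.ones(len(uv))]@np.linalg.inv(s.K).T@s.R
        o=-s.R.T@s.t; return (o+d*((z-o[2])/d[:,2:]))[:,:2]
    def px(s,P): return cv2.projectPoints(np.atleast_2d(np.array(P,float)),s.r,s.t,s.K,None)[0].reshape(-1,2)
    def crop(s,x0,y0,x1,y1,k,f,img=None):
        im=(s.img if img is None else img)[y0:y1,x0:x1]; cv2.imwrite(f,cv2.resize(im,None,fx=k,fy=k,interpolation=cv2.INTER_CUBIC))
def S2W(o,yaw,P):
    c,s=np.cos(yaw),np.sin(yaw); P=np.atleast_2d(P); return np.c_[o[0]+c*P[:,0]-s*P[:,1],o[1]+s*P[:,0]+c*P[:,1],P[:,2]]
E
python3 - <<'E'
from h import *
c=Cam("top")
c.crop(110,70,290,240,4,"pics/t1.png"); c.crop(230,80,450,240,3,"pics/t2.png")
for n in["shelf","tray","stop","bolt","bolt_knob","pin","stack_low_mid","stack_top_mid","spoon_mid","timer","measure","dish","teacup","spare_low","spare_top"]:
    try:
        for d in robot.trace("top",n)[:3]:
            print(n,round(d["p"],2),np.round(d["uv"],1),d["pixels"].sum())
    except Exception as e: print(n,e)
for n in["shelf","tray"]:
    d=robot.trace("top",n)
    if d:
        m=d[0]["pixels"].astype(np.uint8); h=np.vstack([k.reshape(-1,2) for k in cv2.findContours(m,0,2)[0]]); print(n,cv2.minAreaRect(h),cv2.boxPoints(cv2.minAreaRect(h)))
E
```

```text
shelf 0.9 [262.4 130.1] 31494
tray 0.88 [287.  157.9] 4480
tray 0.56 [151.9 110.5] 473
bolt 0.55 [202.4 136.8] 120
bolt_knob 0.45 [198.8 136. ] 152
pin 0.57 [266.2 127.9] 31873
pin 0.21 [288.3 154.2] 4501
pin 0.2 [199.5 135.5] 105
stack_low_mid 0.9 [349.9 269. ] 1245
stack_low_mid 0.61 [308.9 163.5] 141
stack_top_mid 0.82 [312.3 139.1] 1582
stack_top_mid 0.42 [307.4 162.3] 146
spoon_mid 0.91 [274.7 151.5] 318
timer 0.74 [404.  184.5] 738
timer 0.18 [262.1 132. ] 31702
measure 0.8 [407.8 126.2] 933
dish 0.7 [205.1 200.1] 543
teacup 0.68 [152.3 107.4] 443
teacup 0.36 [264.3 130.1] 32265
teacup 0.2 [308.2 162.4] 200
spare_top 0.57 [149.5 181.4] 1468
shelf ((282.65386962890625, 153.94180297851562), (316.8012390136719, 139.93409729003906), 2.4761126041412354) [[121.37839  217.00015 ]
 [127.42392   77.196724]
 [443.92935   90.88345 ]
 [437.88382  230.68689 ]]
tray ((300.10357666015625, 149.27740478515625), (62.15420913696289, 109.74915313720703), 63.00416564941406) [[237.10147 146.49545]
 [334.8923   96.67749]
 [363.10568 152.05936]
 [265.31485 201.87732]]
```

View pics/t1.png

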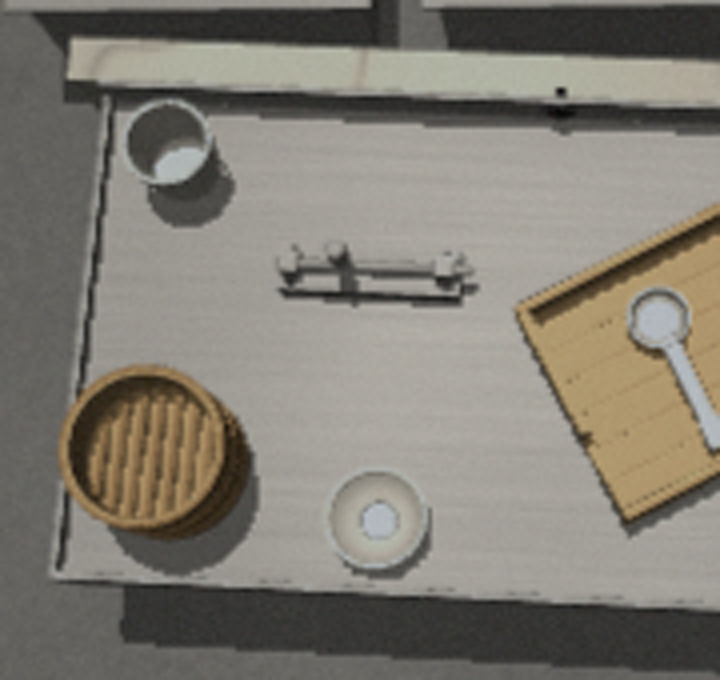

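View pics/t2.png

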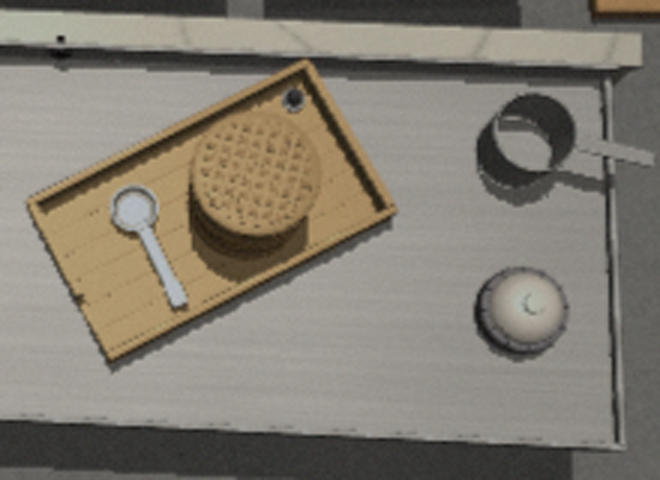

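```bash
cat > fit.py <<'E'
from h import *
c=Cam("top")
fl,fr=c.at([[123.3,213.8],[437.7,229.0]],0.132)
print(fl,fr,np.linalg.norm(fl-fr))
v=fl-fr; yaw=np.arctan2(v[1],v[0])-np.pi/2
pin=c.at([327.7,112.7],0.143)[0]
R=np.array([[np.cos(yaw),-np.sin(yaw)],[np.sin(yaw),np.cos(yaw)]])
print("yaw",yaw,"o front",(fl+fr)/2+R@[.18,0],"o pin",pin-R@[.12,-.13])
TC=np.array([[239.5,147],[267,200.5],[331.7,100.7],[361.7,150.7]])
w=c.at(TC,0.150)
M=np.array([[.025,.275],[-.145,.275],[.025,-.025],[-.145,-.025]])
# rigid fit
a=M-M.mean(0);b=w-w.mean(0);th=np.arctan2((a[:,0]*b[:,1]-a[:,1]*b[:,0]).sum(),(a*b).sum())
Rt=np.array([[np.cos(th),-np.sin(th)],[np.sin(th),np.cos(th)]]); ho=w.mean(0)-Rt@M.mean(0)
print("tray",w,"yaw",th,"hole",ho,"pin",pin,"res",w-(M@Rt.T+ho))
print("knob",c.at([194.2,132],0.178), R.T@(c.at([194.2,132],0.178)[0]-(ho-R@[.12,-.13])))
E
python3 fit.py
```

```text
[0.39698757 0.39803415] [ 0.35516416 -0.45478616] 0.8538452292251828
yaw -0.049002039885410076 o front [ 0.5558598  -0.03719285] o pin [ 0.56873834 -0.03434128]
tray [[ 0.58062374  0.07854124]
 [ 0.43063775  0.0029218 ]
 [ 0.71514508 -0.18122597]
 [ 0.56840915 -0.25805739]] yaw 0.480044059108604 hole [ 0.68464969 -0.17261781] pin [ 0.68222658 -0.17006312] res [[ 0.00079971 -0.00430442]
 [ 0.0015994  -0.00141475]
 [-0.00322443  0.00202075]
 [ 0.00082532  0.00369843]]
knob [[0.61518245 0.20043232]] [0.03234325 0.23919966]
```

```bash
cat > ov.py <<'E'
from h import *
import sys
o=np.array([0.564,-0.0355]);yaw=-0.049;th=float(sys.argv[1]) if len(sys.argv)>1 else .48+.049
if len(sys.argv)>3: o=np.array([float(sys.argv[2]),float(sys.argv[3])]); yaw=float(sys.argv[4])
tag=sys.argv[5] if len(sys.argv)>5 else "a"
def tr(P):
    P=np.atleast_2d(np.array(P,float)); k,s=np.cos(th),np.sin(th)
    return np.c_[.12+k*P[:,0]-s*P[:,1],-.13+s*P[:,0]+k*P[:,1],P[:,2]]
L=[]
z=.132
for zz in(.132,):L.append((np.array([[-.18,-.43,z],[.155,-.43,z],[.155,.43,z],[-.18,.43,z]]),(0,0,255)))
L.append((np.array([[.155,-.43,.12],[.155,.43,.12]]),(0,255,255)))
L.append((np.array([[.155,-.43,.148],[.155,.43,.148]]),(255,0,255)))
for zz in(.12,.15):
    L.append((tr([[-.145,-.025,zz],[.025,-.025,zz],[.025,.275,zz],[-.145,.275,zz]]),(0,255,0)))
for n in("top","side"):
    c=Cam(n); k=4; big=cv2.resize(c.img,None,fx=k,fy=k,interpolation=cv2.INTER_CUBIC)
    for P,col in L:
        q=((c.px(S2W(o,yaw,P))+.5)*k).astype(np.int32); cv2.polylines(big,[q],True,col,1)
    for P in([.12,-.13,.143],[.155,.095,.136]):
        cv2.circle(big,tuple(((c.px(S2W(o,yaw,P))[0]+.5)*k).astype(int).tolist()),3,(255,0,0),-1)
    if n=="top":
        cv2.imwrite(f"pics/ov{tag}_t1.png",big[280:880,440:1160]); cv2.imwrite(f"pics/ov{tag}_t2.png",big[360:960,1060:1820])
    else:
        cv2.imwrite(f"pics/ov{tag}_s.png",big[460:1060,560:1240]);cv2.imwrite(f"pics/ov{tag}_s2.png",big[660:1200,340:1140])
E
python3 ov.py
```

```text
(no output)
```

View pics/ova_t1.png

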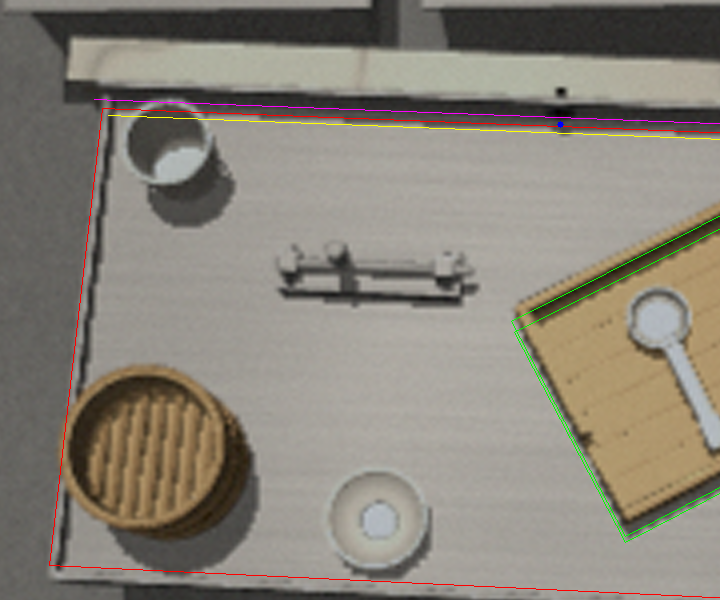

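View pics/ova_t2.png

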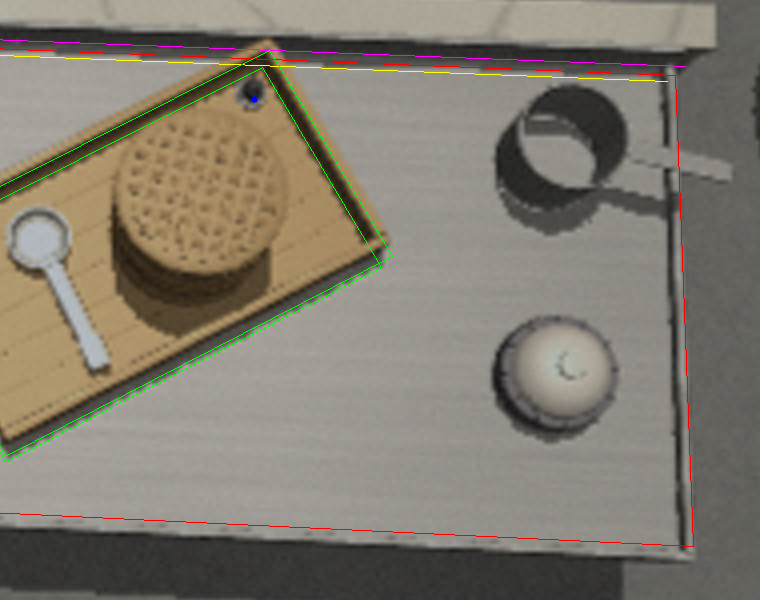

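View pics/ova_s.png

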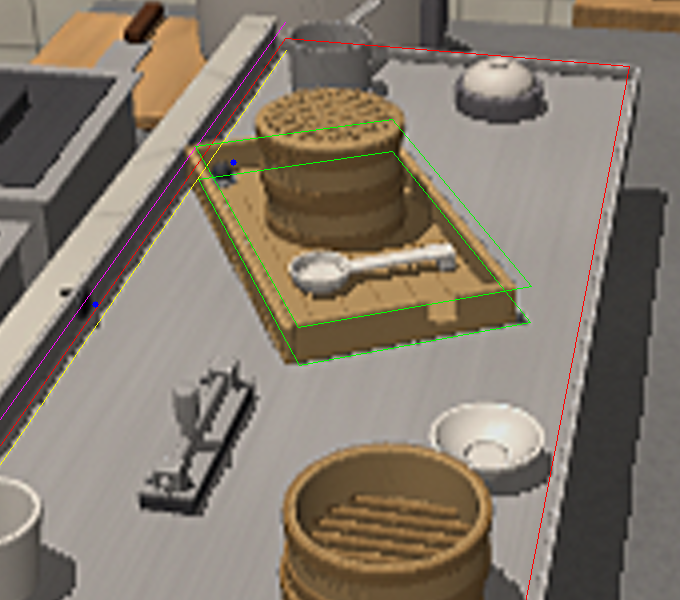

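View pics/ova_s2.png

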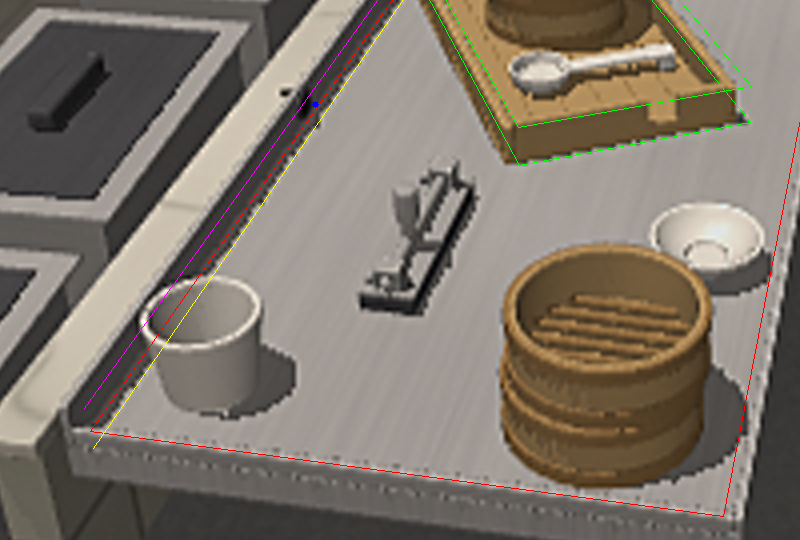

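```bash
cat > fit2.py <<'E'
from h import *
from scipy.optimize import least_squares
T=dict(t1=(110,70),t2=(265,90),s=(140,115),s2=(85,165))
def n(k,x,y): return np.array([(x+.5)/4-.5+T[k][0],(y+.5)/4-.5+T[k][1]])
D=[(0,'S',(-.18,.43,.132),n('t1',52,570)),(0,'S',(-.18,-.43,.132),n('t2',692,556)),(0,'S',(.12,-.13,.143),n('t2',252,95)),
(0,'T',(.025,.275,.15),n('t1',517,308)),(0,'T',(-.145,.275,.15),n('t1',628,522)),(0,'T',(.025,-.025,.15),n('t2',268,42)),(0,'T',(-.145,-.025,.15),n('t2',386,242)),
(1,'S',(-.18,.43,.132),n('s2',738,516)),(1,'S',(-.18,-.43,.132),n('s',634,68)),
(1,'T',(.025,.275,.15),n('s',291,328)),(1,'T',(.025,.275,.12),n('s',291,362)),(1,'T',(-.145,.275,.15),n('s',518,288)),(1,'T',(-.145,.275,.12),n('s',518,322)),(1,'T',(.025,-.025,.15),n('s',193,147)),(1,'S',(.12,-.13,.143),n('s',226,170))]
C=[Cam("top"),Cam("side")]
def f(p,full=False):
    o=p[:2];yaw=p[2];th=p[3];r=[]
    for ci,fr,P,q in D:
        P=np.array(P)
        if fr=='T':
            k,s=np.cos(th),np.sin(th);P=np.array([.12+k*P[0]-s*P[1],-.13+s*P[0]+k*P[1],P[2]])
        W=S2W(o,yaw,P);c=C[ci];kk=[p[4+ci],0,0,0]
        u=cv2.projectPoints(W,c.r,c.t,c.K,np.array(kk,float))[0].reshape(2)
        r+=list(u-q)
    return np.array(r)
for fix in(True,False):
    g=(lambda p:f(np.r_[p,0,0])) if fix else f
    x0=[.564,-.0355,-.049,.53]+([] if fix else [0,0])
    s=least_squares(g,x0,loss='soft_l1')
    print(s.x.round(4)); print(g(s.x).reshape(-1,2).round(1).tolist())
E
python3 fit2.py
```

```text
[ 0.5663 -0.0358 -0.0368  0.509 ]
[[-0.1, -0.2], [1.1, -5.4], [0.1, -0.4], [-2.1, 1.1], [-1.8, 1.6], [0.0, 0.6], [0.8, 2.2], [-2.1, -0.7], [-3.2, -1.0], [-0.7, 0.1], [-0.3, 1.0], [1.4, -0.1], [0.9, 0.5], [-0.6, -0.2], [0.6, -1.9]]
[ 0.5662 -0.0362 -0.0364  0.5083 -0.0177  0.07  ]
[[0.4, -0.2], [0.4, -5.6], [0.1, -0.3], [-2.0, 1.1], [-1.7, 1.6], [-0.0, 0.8], [0.7, 2.3], [-1.9, -0.5], [-3.2, -1.2], [-0.7, -0.0], [-0.3, 0.9], [1.4, -0.2], [0.9, 0.5], [-0.8, -0.4], [0.5, -2.0]]
```

```bash
cat >> fit2.py <<'E'
print('---')
D0=list(D)
def g(p):
    global D
    D=[(a,b,(P[0]+(p[4] if b=='S' and P[0]<0 else 0),P[1]*(1),P[2]),q) for a,b,P,q in D0]
    return f(np.r_[p[:4],p[5],p[6]])
s=least_squares(g,[.564,-.0355,-.049,.53,0,0,0],loss='soft_l1');print(s.x.round(4),np.abs(s.fun).max()); print(g(s.x).reshape(-1,2).round(1).tolist())
E
python3 fit2.py | sed -n '/---/,$p'
```

```text
---
[ 0.5711 -0.0359 -0.0488  0.5278 -0.014  -0.0229 -0.1756] 1.9899468038277917
[[-0.6, 1.1], [-0.7, -0.3], [0.5, -1.3], [-1.3, 0.6], [-0.6, 0.9], [0.2, -0.3], [1.3, 1.0], [-0.4, -0.8], [0.2, -0.1], [-0.9, -0.4], [-0.5, 0.5], [0.8, -0.7], [0.3, -0.1], [-1.0, -0.2], [0.0, -2.0]]
```

```bash
cat > plan.py <<'E'
from h import *
O=np.array([.571,-.036]);YAW=-.049
def R(a): return np.array([[np.cos(a),-np.sin(a)],[np.sin(a),np.cos(a)]])
PIN=O+R(YAW)@[.12,-.13]
def push(th,off,ty=.245): # tool centre; off = distance of centre from front face
    return PIN+R(YAW+th)@np.array([-.145-off,ty])
if __name__=="__main__":
    s=robot.read_state(); p=np.array(s["tool_pos"])
    print(s["t"],p.round(4),PIN)
    for th,off in((.528,.06),(.528,.03),(.528,.02),(.45,.019),(.35,.019),(.25,.018),(.15,.018),(.08,.0175),(0.02,.0175),(0,.0175),(-.022,.0175)):
        w=push(th,off); print(th,off,w.round(4),((w-p[:2])/.6).round(4))
    w=O+R(YAW)@[.03,.2385]; print("knob",w,((w-p[:2])/.6).round(4))
E
python3 plan.py
```

```text
1.35 [ 0.1686 -0.5758  0.1947] [ 0.68448852 -0.17172161]
0.528 0.06 [ 0.3896 -0.0488] [0.3684 0.8785]
0.528 0.03 [ 0.4163 -0.035 ] [0.4128 0.9015]
0.528 0.02 [ 0.4251 -0.0303] [0.4275 0.9092]
0.45 0.019 [ 0.4379 -0.0102] [0.4488 0.9428]
0.35 0.019 [0.4552 0.0136] [0.4777 0.9825]
0.25 0.018 [0.4759 0.0358] [0.5121 1.0194]
0.15 0.018 [0.4976 0.0556] [0.5483 1.0524]
0.08 0.0175 [0.5145 0.0681] [0.5764 1.0733]
0.02 0.0175 [0.5292 0.0779] [0.6009 1.0896]
0 0.0175 [0.5342 0.0809] [0.6093 1.0947]
-0.022 0.0175 [0.5398 0.0842] [0.6186 1.1001]
knob [0.61264582 0.20074433] [0.7401 1.2943]
```

Request:
{"name": "jog_arm", "arguments": {
  "commands": [
    [[0.04,0.08,0.01],[0,0,0.02],1],
    [[0.08,0.16,0.01],[0,0,0.045],1],
    [[0.11,0.25,0.01],[0,0,0.07],1],
    [[0.15,0.34,0.01],[0,0,0.095],1],
    [[0.19,0.43,0.01],[0,0,0.12],1],
    [[0.23,0.52,0.01],[0,0,0.145],1],
    [[0.27,0.61,0.01],[0,0,0.17],1],
    [[0.31,0.7,0.01],[0,0,0.197],1],
    [[0.34,0.79,0.01],[0,0,0.197],1],
    [[0.365,0.87,0.01],[0,0,0.197],1]
  ],
  "newtons": 20
}}

```text
t: 2.6
tool_pos: [0.3881, -0.0518, 0.2011]
orientation: [2.273, 2.167, 0.001]
force: [1.0, 0.3, -0.3]
opening: 0.001
```

Request:
{"name": "jog_arm", "arguments": {
  "commands": [
    [[0,0,0],[0,0,0],1],
    [[0,0,0],[0,0,0],1]
  ]
}}

```text
t: 2.85
tool_pos: [0.388, -0.0521, 0.2012]
orientation: [2.271, 2.168, 0.001]
force: [0.6, -0.1, 0.2]
opening: 0.0005
```

```bash
python3 plan.py
python3 - <<'E'
from h import *
s=robot.read_state();print(s["tool_pos"],cv2.Rodrigues(np.array(s["orientation"]))[0].round(3),s["force"],s["q"])
for n in("top","side"):
    c=Cam(n); u=c.px(s["tool_pos"])[0]; print(u)
    cv2.circle(c.img,tuple(u.round().astype(int).tolist()),2,(0,0,255),-1)
    c.crop(*((180,90,380,240) if n=="top" else (160,90,340,225)),4,f"pics/{n}1.png")
E
```

```text
2.85 [ 0.388  -0.0521  0.2012] [ 0.68448852 -0.17172161]
0.528 0.06 [ 0.3896 -0.0488] [0.0028 0.0055]
0.528 0.03 [ 0.4163 -0.035 ] [0.0471 0.0285]
0.528 0.02 [ 0.4251 -0.0303] [0.0619 0.0362]
0.45 0.019 [ 0.4379 -0.0102] [0.0831 0.0698]
0.35 0.019 [0.4552 0.0136] [0.1121 0.1095]
0.25 0.018 [0.4759 0.0358] [0.1464 0.1465]
0.15 0.018 [0.4976 0.0556] [0.1827 0.1794]
0.08 0.0175 [0.5145 0.0681] [0.2108 0.2003]
0.02 0.0175 [0.5292 0.0779] [0.2353 0.2166]
0 0.0175 [0.5342 0.0809] [0.2437 0.2217]
-0.022 0.0175 [0.5398 0.0842] [0.253  0.2271]
knob [0.61264582 0.20074433] [0.3744 0.4214]
[ 0.38798998 -0.05207261  0.20116195] [[ 0.046  0.999  0.001]
 [ 0.999 -0.046 -0.001]
 [-0.001  0.001 -1.   ]] [ 0.64072026 -0.07972749  0.23736709] [-2.64159486e-01 -4.70872771e-01  2.01084122e+00 -4.06107102e-04
  1.60028056e+00 -2.17814270e-01]
[289.02562908 214.31951777]
[286.59878711 161.45013214]
```

Request:
{"name": "jog_arm", "arguments": {
  "commands": [
    [[0.04,0.025,0],[0,0,0],1],
    [[0.04,0.025,-0.05],[0,0,0],1],
    [[0.04,0.025,-0.1],[0,0,0],1],
    [[0.04,0.025,-0.113],[0,0,0],1],
    [[0.04,0.025,-0.113],[0,0,0],1]
  ]
}}

```text
t: 3.58
tool_pos: [0.4116, -0.0388, 0.1334]
orientation: [2.277, 2.164, -0.0]
force: [0.4, -0.8, 0.2]
opening: 0.0003
```

```bash
python3 plan.py
python3 - <<'E'
from h import *
s=robot.read_state();print(s["tool_pos"],s["force"])
for n in("top","side"):
    c=Cam(n); u=c.px(s["tool_pos"])[0]; print(u)
    c.crop(*((180,90,380,240) if n=="top" else (160,90,340,225)),4,f"pics/{n}2.png")
E
```

```text
3.575 [ 0.4116 -0.0388  0.1334] [ 0.68448852 -0.17172161]
0.528 0.06 [ 0.3896 -0.0488] [-0.0365 -0.0166]
0.528 0.03 [ 0.4163 -0.035 ] [0.0078 0.0064]
0.528 0.02 [ 0.4251 -0.0303] [0.0226 0.0141]
0.45 0.019 [ 0.4379 -0.0102] [0.0438 0.0477]
0.35 0.019 [0.4552 0.0136] [0.0728 0.0874]
0.25 0.018 [0.4759 0.0358] [0.1072 0.1243]
0.15 0.018 [0.4976 0.0556] [0.1434 0.1573]
0.08 0.0175 [0.5145 0.0681] [0.1715 0.1782]
0.02 0.0175 [0.5292 0.0779] [0.196  0.1945]
0 0.0175 [0.5342 0.0809] [0.2044 0.1996]
-0.022 0.0175 [0.5398 0.0842] [0.2137 0.205 ]
knob [0.61264582 0.20074433] [0.3351 0.3992]
[ 0.41156526 -0.03879182  0.13342558] [ 0.40644491 -0.84095006  0.24356695]
[282.25296572 208.24623635]
[276.90845417 183.71515105]
```

View pics/side2.png

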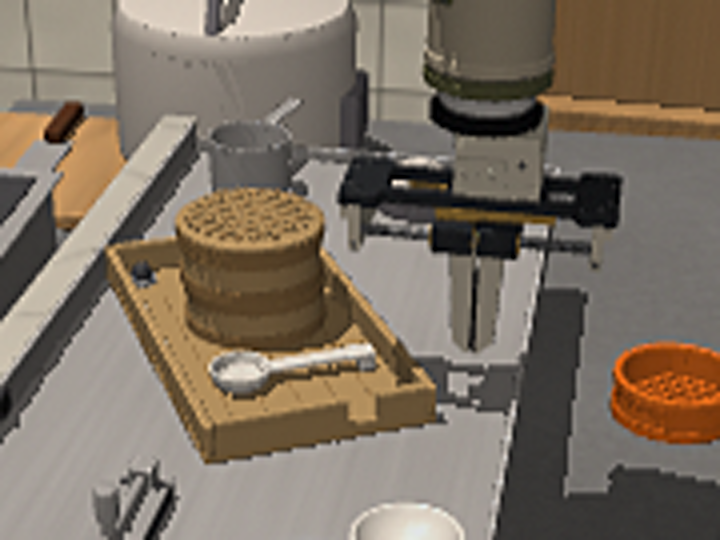

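View pics/top2.png

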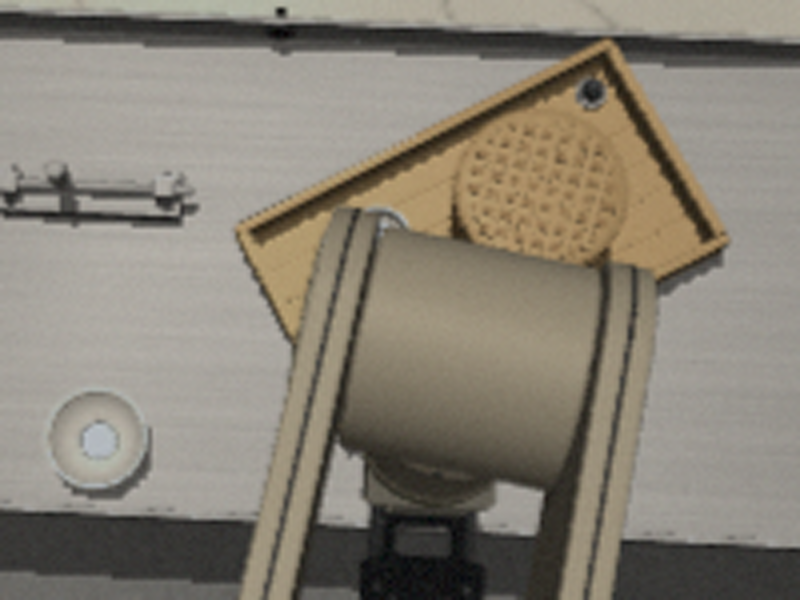

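View pics/side1.png

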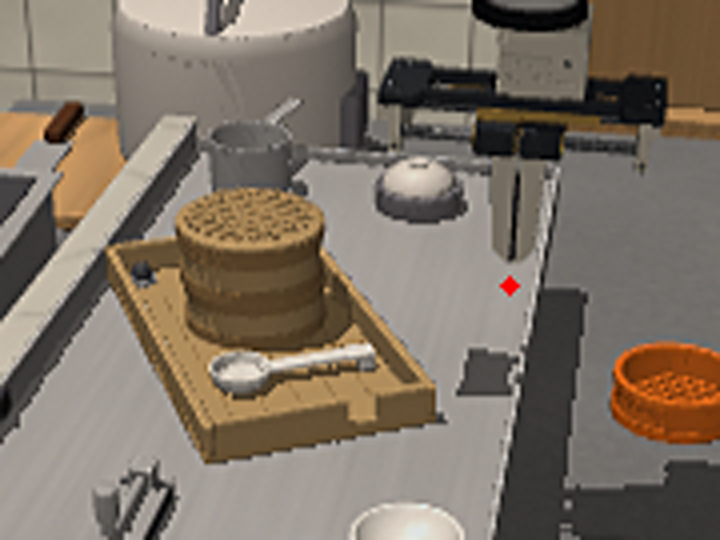

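Run:
```python
from h import *
c=Cam("side");p=robot.read_state()["tool_pos"]
for dz in(0,.005,.01,.015,.02,.025): print(dz,c.px([p[0],p[1],p[2]+dz])[0])
c.crop(255,140,305,200,10,"pics/s3.png")
```

```text
0 [276.52436156 183.33305309]
0.005 [276.60676668 181.84105396]
0.01 [276.68953372 180.34250204]
0.015 [276.77266507 178.83735406]
0.02 [276.85616315 177.32556636]
0.025 [276.94003037 175.80709493]
```

View pics/s3.png

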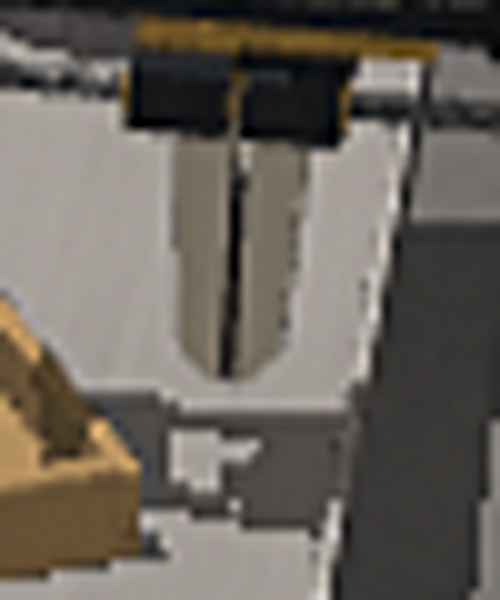

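Request:
{"name": "jog_arm", "arguments": {
  "commands": [
    [[0,0,-0.006],[0,0,0],1],
    [[0,0,-0.012],[0,0,0],1]
  ]
}}

```text
t: 3.98
tool_pos: [0.4132, -0.0386, 0.1281]
orientation: [2.273, 2.163, 0.004]
force: [-0.1, 0.6, -0.5]
opening: 0.0002
```

Request:
{"name": "jog_arm", "arguments": {
  "commands": [
    [[0,0,-0.003],[0,0,0],1],
    [[0,0,-0.005],[0,0,0],1]
  ]
}}

```text
t: 4.22
tool_pos: [0.4132, -0.0385, 0.1249]
orientation: [2.273, 2.163, 0.004]
force: [-0.1, -0.4, -0.6]
opening: 0.0002
```

Request:
{"name": "jog_arm", "arguments": {
  "commands": [
    [[0,0,-0.002],[0,0,0],1],
    [[0,0,-0.003],[0,0,0],1]
  ]
}}

```text
t: 4.47
tool_pos: [0.4131, -0.0385, 0.123]
orientation: [2.273, 2.163, 0.003]
force: [0.3, 0.1, -0.2]
opening: 0.0004
```

Request:
{"name": "jog_arm", "arguments": {
  "commands": [
    [[0,0,-0.003],[0,0,0],1],
    [[0,0,-0.004],[0,0,0],1]
  ]
}}

```text
t: 4.72
tool_pos: [0.413, -0.0385, 0.1204]
orientation: [2.273, 2.163, 0.003]
force: [-0.3, -0.5, -0.6]
opening: 0.0002
```

Request:
{"name": "jog_arm", "arguments": {
  "commands": [
    [[0,0,-0.002],[0,0,0],1],
    [[0,0,-0.003],[0,0,0],1]
  ]
}}

```text
t: 4.97
tool_pos: [0.413, -0.0385, 0.1185]
orientation: [2.273, 2.163, 0.003]
force: [-0.8, 0.0, 0.6]
opening: 0.0006
```

Request:
{"name": "jog_arm", "arguments": {
  "commands": [
    [[0,0,-0.002],[0,0,0],1],
    [[0,0,-0.004],[0,0,0],1]
  ]
}}

```text
t: 5.22
tool_pos: [0.413, -0.0385, 0.116]
orientation: [2.273, 2.163, 0.003]
force: [-0.5, 0.2, -0.5]
opening: 0.0004
```

Request:
{"name": "jog_arm", "arguments": {
  "commands": [
    [[0,0,-0.002],[0,0,0],1],
    [[0,0,-0.004],[0,0,0],1]
  ]
}}

```text
t: 5.48
tool_pos: [0.413, -0.0385, 0.1135]
orientation: [2.273, 2.163, 0.003]
force: [-0.6, -0.4, -0.0]
opening: 0.0006
```

Run:
```python
from h import *
c=Cam("side");p=robot.read_state()["tool_pos"];print(c.px(p))
c.crop(245,130,305,200,10,"pics/s4.png")
```

```text
[[276.12792577 189.65237282]]
```

View pics/s4.png

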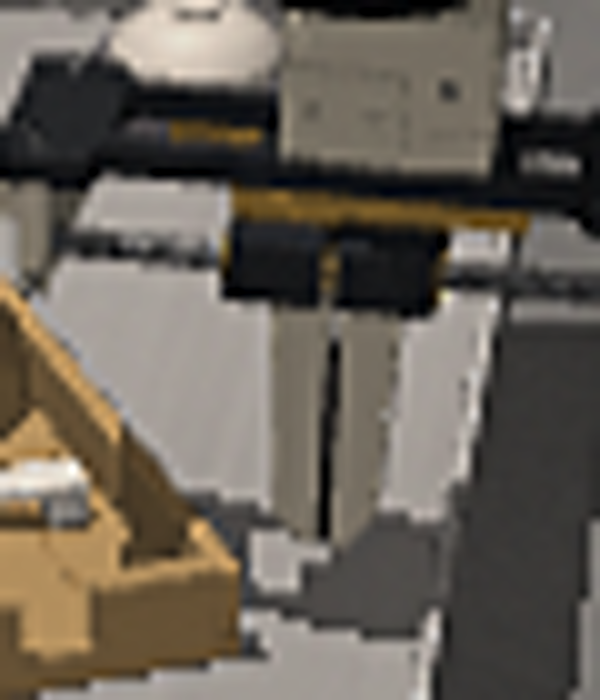

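```bash
cat > arc.py <<'E'
from plan import *
import sys
p=np.array(robot.read_state()["tool_pos"])
for th in np.arange(float(sys.argv[1]),float(sys.argv[2]),-float(sys.argv[3])):
    w=push(th,.0185); print(round(th,3),((w-p[:2])/.6).round(4).tolist())
print(p)
E
python3 arc.py .54 .3 .02
```

```text
0.54 [0.0199, 0.0095]
0.52 [0.0246, 0.0181]
0.5 [0.0295, 0.0266]
0.48 [0.0345, 0.035]
0.46 [0.0397, 0.0434]
0.44 [0.0451, 0.0516]
0.42 [0.0507, 0.0597]
0.4 [0.0564, 0.0676]
0.38 [0.0623, 0.0755]
0.36 [0.0683, 0.0833]
0.34 [0.0745, 0.0909]
0.32 [0.0808, 0.0984]
0.3 [0.0873, 0.1058]
[ 0.41287254 -0.03845857  0.11336545]
```

Request:
{"name": "jog_arm", "arguments": {
  "commands": [
    [[0.01,0.004,-0.005],[0,0,0],1],
    [[0.018,0.009,-0.005],[0,0,0],1],
    [[0.0246,0.018,-0.005],[0,0,0],1],
    [[0.0295,0.0266,-0.005],[0,0,0],1],
    [[0.0345,0.035,-0.005],[0,0,0],1],
    [[0.04,0.0434,-0.005],[0,0,0],1],
    [[0.045,0.0516,-0.005],[0,0,0],1],
    [[0.051,0.06,-0.005],[0,0,0],1]
  ]
}}

```text
t: 6.52
tool_pos: [0.4436, -0.0022, 0.1103]
orientation: [2.273, 2.163, 0.003]
force: [-0.9, -1.8, 0.9]
opening: 0.0001
```

```bash
python3 arc.py .44 .2 .02;python3 - <<'E'
from h import *
c=Cam("side")
c.crop(160,90,340,225,4,"pics/s5.png")
print(robot.read_state()["force"])
E
```

```text
0.44 [-0.0061, -0.0089]
0.42 [-0.0005, -0.0008]
0.4 [0.0052, 0.0072]
0.38 [0.0111, 0.0151]
0.36 [0.0171, 0.0228]
0.34 [0.0233, 0.0305]
0.32 [0.0296, 0.038]
0.3 [0.0361, 0.0453]
0.28 [0.0427, 0.0526]
0.26 [0.0495, 0.0597]
0.24 [0.0564, 0.0666]
0.22 [0.0635, 0.0735]
[ 0.44359946 -0.00220216  0.11033954]
[-1.22852647 -1.72915619  0.38318133]
```

View pics/s5.png

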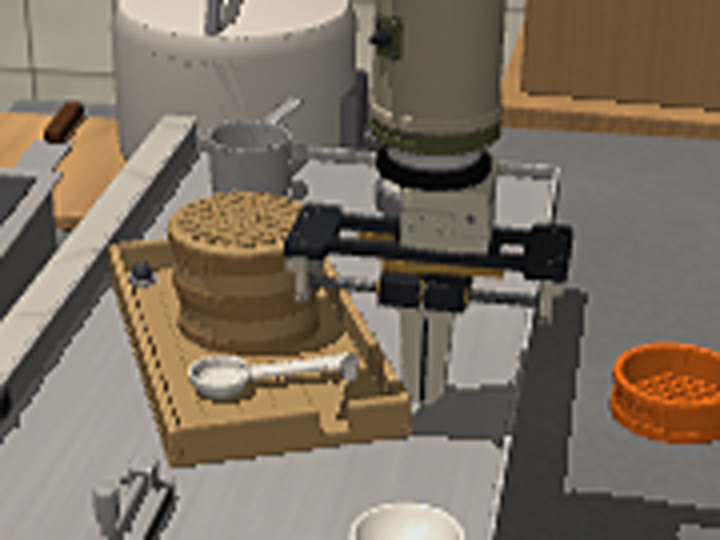

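Request:
{"name": "jog_arm", "arguments": {
  "commands": [
    [[0.0052,0.0072,0],[0,0,0],1],
    [[0.0111,0.0151,0],[0,0,0],1],
    [[0.0171,0.0228,0],[0,0,0],1],
    [[0.0233,0.0305,0],[0,0,0],1],
    [[0.03,0.038,0],[0,0,0],1],
    [[0.036,0.0453,0],[0,0,0],1],
    [[0.0427,0.0526,0],[0,0,0],1],
    [[0.0495,0.06,0],[0,0,0],1],
    [[0.0564,0.0666,0],[0,0,0],1],
    [[0.0635,0.0735,0],[0,0,0],1]
  ]
}}

```text
t: 7.82
tool_pos: [0.4823, 0.0428, 0.1103]
orientation: [2.273, 2.164, 0.004]
force: [-1.9, -2.4, 0.2]
opening: 0.0004
```

```bash
python3 arc.py .24 -.04 .02
```

```text
0.24 [-0.008, -0.0083]
0.22 [-0.001, -0.0015]
0.2 [0.0062, 0.0052]
0.18 [0.0135, 0.0117]
0.16 [0.021, 0.0181]
0.14 [0.0286, 0.0244]
0.12 [0.0363, 0.0305]
0.1 [0.0441, 0.0364]
0.08 [0.052, 0.0422]
0.06 [0.0601, 0.0478]
0.04 [0.0682, 0.0533]
0.02 [0.0765, 0.0586]
0.0 [0.0849, 0.0637]
-0.02 [0.0933, 0.0687]
[0.48226239 0.0427735  0.11032111]
```

Request:
{"name": "jog_arm", "arguments": {
  "commands": [
    [[0.0062,0.0052,0],[0,0,0],1],
    [[0.0135,0.0117,0],[0,0,0],1],
    [[0.021,0.018,0],[0,0,0],1],
    [[0.0286,0.0244,0],[0,0,0],1],
    [[0.0363,0.0305,0],[0,0,0],1],
    [[0.044,0.0364,0],[0,0,0],1],
    [[0.048,0.039,0],[0,0,0],1],
    [[0.052,0.042,0],[0,0,0],1]
  ]
}}

```text
t: 8.82
tool_pos: [0.5135, 0.068, 0.1103]
orientation: [2.273, 2.164, 0.003]
force: [-2.7, -2.8, 0.4]
opening: 0.0001
```

```bash
python3 arc.py .09 -.05 .01;python3 - <<'E'
from h import *
print(robot.read_state()["force"])
c=Cam("side")
c.crop(130,90,340,235,3,"pics/s6.png")
c=Cam("top")
c.crop(180,80,380,230,4,"pics/t6.png")
E
```

```text
0.09 [-0.0041, -0.0027]
0.08 [-0.0001, 0.0001]
0.07 [0.0039, 0.003]
0.06 [0.0079, 0.0058]
0.05 [0.012, 0.0085]
0.04 [0.0161, 0.0112]
0.03 [0.0202, 0.0139]
0.02 [0.0244, 0.0165]
0.01 [0.0285, 0.0191]
0.0 [0.0327, 0.0216]
-0.01 [0.037, 0.0241]
-0.02 [0.0412, 0.0266]
-0.03 [0.0455, 0.029]
-0.04 [0.0498, 0.0314]
-0.05 [0.0541, 0.0337]
[0.51354955 0.06800432 0.11029007]
[-2.65830683 -2.80626114  0.40612743]
```

View pics/t6.png

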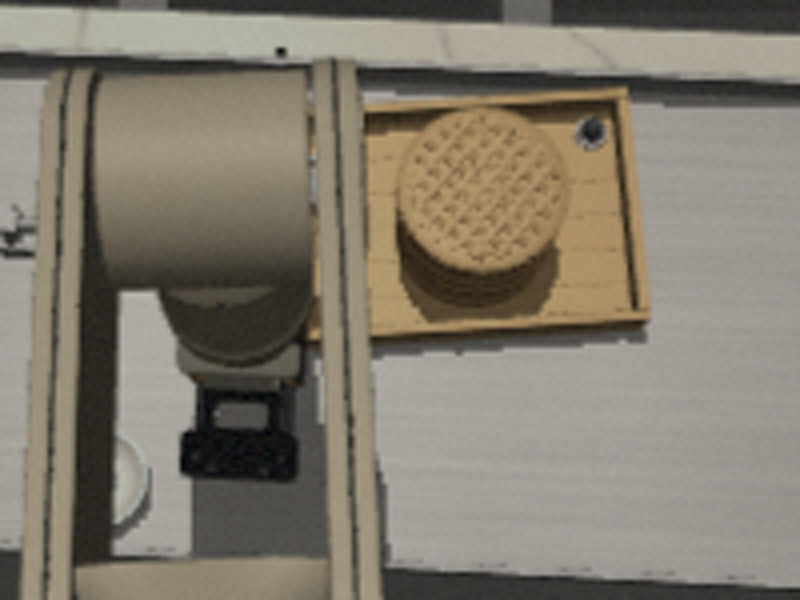

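View pics/s6.png

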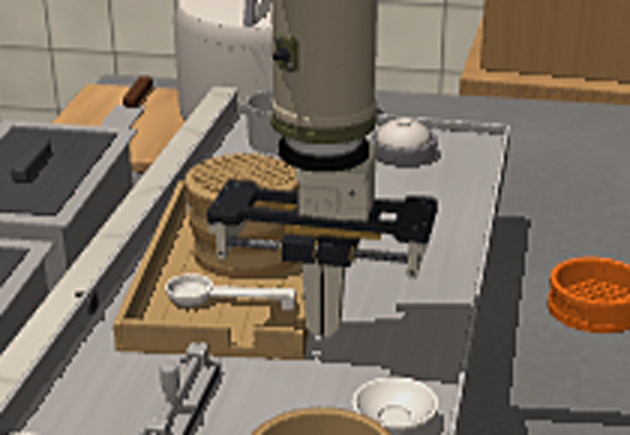

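Request:
{"name": "jog_arm", "arguments": {
  "commands": [
    [[0.003,0.002,0],[0,0,0],1],
    [[0.006,0.004,0],[0,0,0],1],
    [[0.009,0.006,0],[0,0,0],1],
    [[0.012,0.008,0],[0,0,0],1],
    [[0.015,0.01,0],[0,0,0],1]
  ]
}}

```text
t: 9.55
tool_pos: [0.5228, 0.0743, 0.1103]
orientation: [2.273, 2.164, 0.004]
force: [-2.8, -1.7, -0.1]
opening: 0.0003
```

Request:
{"name": "jog_arm", "arguments": {
  "commands": [
    [[0.002,0.001,0],[0,0,0],1],
    [[0.004,0.002,0],[0,0,0],1],
    [[0.006,0.003,0],[0,0,0],1]
  ]
}}

```text
t: 9.93
tool_pos: [0.5264, 0.0762, 0.1103]
orientation: [2.273, 2.164, 0.004]
force: [-3.1, -0.5, 0.2]
opening: 0.0002
```

Request:
{"name": "jog_arm", "arguments": {
  "commands": [
    [[0.0015,0.0005,0],[0,0,0],1],
    [[0.003,0.001,0],[0,0,0],1]
  ]
}}

```text
t: 10.18
tool_pos: [0.5282, 0.077, 0.1103]
orientation: [2.274, 2.164, 0.004]
force: [-3.0, -0.4, 0.7]
opening: 0.0004
```

Request:
{"name": "jog_arm", "arguments": {
  "commands": [
    [[0.0015,0.0005,0],[0,0,0],1],
    [[0.003,0.001,0],[0,0,0],1]
  ]
}}

```text
t: 10.42
tool_pos: [0.5299, 0.0777, 0.1103]
orientation: [2.274, 2.165, 0.004]
force: [-3.9, -0.5, 0.5]
opening: 0.0001
```

Request:
{"name": "jog_arm", "arguments": {
  "commands": [
    [[0.0015,0.0005,0],[0,0,0],1],
    [[0.003,0.001,0],[0,0,0],1]
  ]
}}

```text
t: 10.68
tool_pos: [0.5317, 0.0784, 0.1103]
orientation: [2.274, 2.165, 0.004]
force: [-5.0, -0.7, 0.3]
opening: 0.0006
```

Request:
{"name": "jog_arm", "arguments": {
  "commands": [
    [[0.0008,0,0],[0,0,0],1],
    [[0.0015,0,0],[0,0,0],1]
  ]
}}

```text
t: 10.92
tool_pos: [0.5325, 0.0787, 0.1103]
orientation: [2.274, 2.165, 0.004]
force: [-4.2, 2.3, 2.1]
opening: 0.0004
```

Run:
```python
from h import *
c=Cam("side")
for i in range(3): print(np.round(robot.read_state()["force"],2))
c.crop(130,120,270,235,5,"pics/s7.png")
c=Cam("top")
c.crop(180,80,380,180,4,"pics/t7.png");print(np.round(robot.read_state()["force"],2))
```

```text
[-4.54  1.86  2.01]
[-4.54  1.86  2.01]
[-4.54  1.86  2.01]
[-4.74  1.71  2.47]
```

View pics/s7.png

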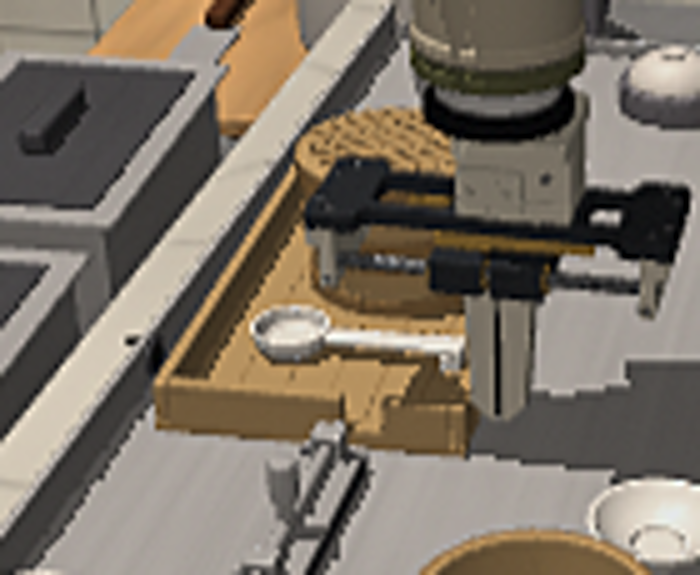

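Request:
{"name": "jog_arm", "arguments": {
  "commands": [
    [[0.001,0.0005,0],[0,0,0],1],
    [[0.002,0.001,0],[0,0,0],1]
  ]
}}

```text
t: 11.28
tool_pos: [0.5338, 0.0792, 0.1103]
orientation: [2.274, 2.165, 0.004]
force: [-4.1, 0.7, 2.0]
opening: 0.0006
```

Request:
{"name": "jog_arm", "arguments": {
  "commands": [
    [[0.001,0.0005,0],[0,0,0],1],
    [[0.002,0.001,0],[0,0,0],1]
  ]
}}

```text
t: 11.52
tool_pos: [0.5351, 0.0797, 0.1103]
orientation: [2.274, 2.165, 0.004]
force: [-5.0, 0.8, 2.0]
opening: 0.0005
```

Request:
{"name": "jog_arm", "arguments": {
  "commands": [
    [[0.001,0.0005,0],[0,0,0],1],
    [[0.002,0.001,0],[0,0,0],1]
  ]
}}

```text
t: 11.78
tool_pos: [0.5363, 0.0803, 0.1103]
orientation: [2.274, 2.165, 0.004]
force: [-3.8, 0.1, 1.5]
opening: 0.0005
```

Request:
{"name": "jog_arm", "arguments": {
  "commands": [
    [[0.001,0.0005,0],[0,0,0],1],
    [[0.002,0.001,0],[0,0,0],1]
  ]
}}

```text
t: 12.02
tool_pos: [0.5376, 0.081, 0.1103]
orientation: [2.274, 2.165, 0.004]
force: [-3.7, -0.7, 1.1]
opening: 0.0007
```

Still sliding; keep creeping.

Request:
{"name": "jog_arm", "arguments": {
  "commands": [
    [[0.001,0.0005,0],[0,0,0],1],
    [[0.002,0.001,0],[0,0,0],1]
  ]
}}

```text
t: 12.28
tool_pos: [0.5388, 0.0815, 0.1103]
orientation: [2.274, 2.165, 0.004]
force: [-4.0, 1.5, 1.3]
opening: 0.0004
```

Request:
{"name": "jog_arm", "arguments": {
  "commands": [
    [[0.001,0.0005,0],[0,0,0],1],
    [[0.002,0.001,0],[0,0,0],1]
  ]
}}

```text
t: 12.52
tool_pos: [0.5401, 0.0822, 0.1103]
orientation: [2.274, 2.165, 0.004]
force: [-5.4, -0.0, 2.0]
opening: 0.0004
```

Run:
```python
from h import *
c=Cam("side")
c.crop(130,140,260,235,6,"pics/s8.png");print(np.round(robot.read_state()["force"],2))
c=Cam("top")
c.crop(180,80,380,180,4,"pics/t8.png");print(np.round(robot.read_state()["force"],2))
```

```text
[-4.79  0.07  1.14]
[-4.24  0.37  1.32]
```

View pics/s8.png

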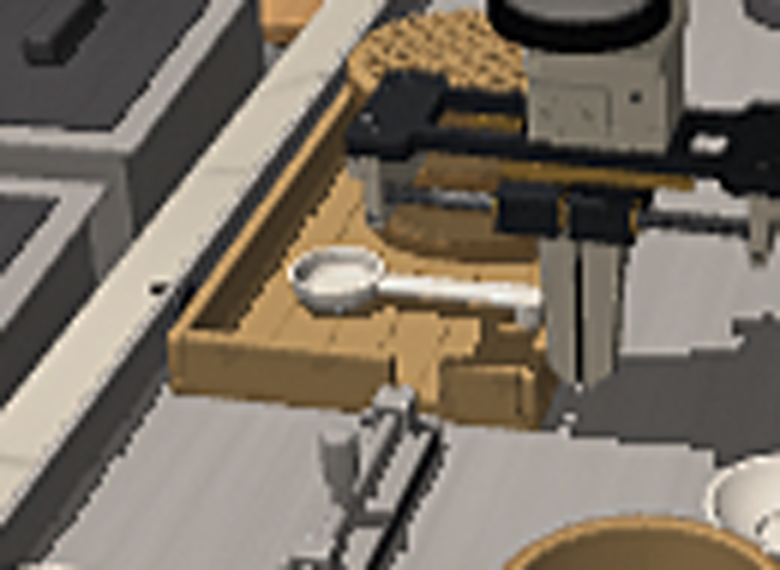

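View pics/t8.png

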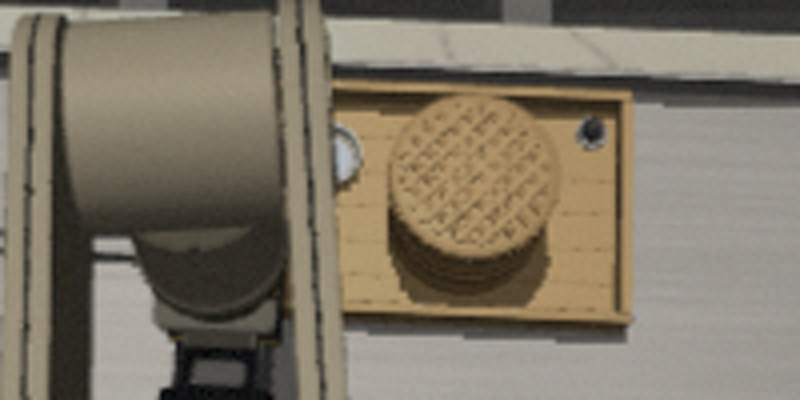

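Request:
{"name": "jog_arm", "arguments": {
  "commands": [
    [[0.001,0.0005,0],[0,0,0],1],
    [[0.002,0.001,0],[0,0,0],1]
  ]
}}

```text
t: 12.88
tool_pos: [0.5413, 0.0829, 0.1102]
orientation: [2.274, 2.165, 0.004]
force: [-4.8, 0.2, 0.5]
opening: 0.0001
```

Request:
{"name": "jog_arm", "arguments": {
  "commands": [
    [[0.001,0.0005,0],[0,0,0],1],
    [[0.002,0.001,0],[0,0,0],1]
  ]
}}

```text
t: 13.12
tool_pos: [0.5425, 0.0835, 0.1103]
orientation: [2.274, 2.165, 0.004]
force: [-5.0, -0.7, 1.6]
opening: 0.0006
```

Request:
{"name": "jog_arm", "arguments": {
  "commands": [
    [[0.001,0.0005,0],[0,0,0],1],
    [[0.002,0.001,0],[0,0,0],1]
  ]
}}

```text
t: 13.38
tool_pos: [0.5438, 0.0841, 0.1103]
orientation: [2.274, 2.165, 0.004]
force: [-4.0, 1.1, 1.0]
opening: 0.0004
```

Request:
{"name": "jog_arm", "arguments": {
  "commands": [
    [[0.001,0.0005,0],[0,0,0],1],
    [[0.002,0.001,0],[0,0,0],1]
  ]
}}

```text
t: 13.62
tool_pos: [0.545, 0.0847, 0.1103]
orientation: [2.274, 2.165, 0.004]
force: [-4.1, -1.0, 1.0]
opening: 0.0007
```

Request:
{"name": "jog_arm", "arguments": {
  "commands": [
    [[0.001,0.0005,0],[0,0,0],1],
    [[0.002,0.001,0],[0,0,0],1]
  ]
}}

```text
t: 13.88
tool_pos: [0.5463, 0.0853, 0.1103]
orientation: [2.274, 2.165, 0.004]
force: [-3.6, 1.1, 0.5]
opening: 0.0007
```

Run:
```python
from h import *
c=Cam("side")
c.crop(130,140,260,235,6,"pics/s9.png");print(np.round(robot.read_state()["force"],2))
```

```text
[-4.89  0.01  1.19]
```

View pics/s9.png

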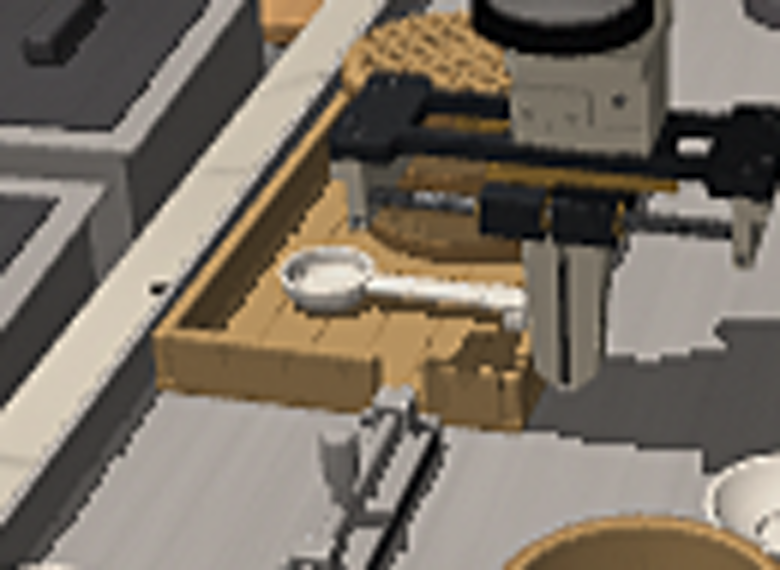

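Request:
{"name": "jog_arm", "arguments": {
  "commands": [
    [[0.001,0.0005,0],[0,0,0],1],
    [[0.002,0.001,0],[0,0,0],1]
  ]
}}

```text
t: 14.18
tool_pos: [0.5468, 0.0857, 0.1102]
orientation: [2.275, 2.165, 0.002]
force: [-10.4, -1.8, 4.6]
opening: 0.0004
```

Request:
{"name": "jog_arm", "arguments": {
  "commands": [
    [[0.001,0.0005,0],[0,0,0],1],
    [[0.002,0.001,0],[0,0,0],1]
  ]
}}

```text
t: 14.42
tool_pos: [0.5468, 0.0857, 0.1102]
orientation: [2.275, 2.166, -0.002]
force: [-13.3, -2.8, 7.9]
opening: 0.0006
```

Request:
{"name": "jog_arm", "arguments": {
  "commands": [
    [[0.001,0.0005,0],[0,0,0],1],
    [[0.002,0.001,0],[0,0,0],1]
  ]
}}

```text
t: 14.68
tool_pos: [0.5467, 0.0857, 0.1103]
orientation: [-2.275, -2.165, 0.007]
force: [-14.1, -3.9, 8.2]
opening: 0.0004
```

Request:
{"name": "jog_arm", "arguments": {
  "commands": [
    [[-0.004,-0.001,0],[0,0,0],1],
    [[-0.01,-0.002,0],[0,0,0],1],
    [[-0.03,-0.005,0],[0,0,0],1],
    [[-0.06,-0.01,0],[0,0,0],1]
  ]
}}

```text
t: 15.18
tool_pos: [0.5103, 0.0796, 0.1103]
orientation: [-2.275, -2.165, 0.006]
force: [-0.9, 0.3, -0.4]
opening: 0.0001
```

Run:
```python
from h import *
c=Cam("side")
c.crop(110,120,260,235,5,"pics/s10.png");print(np.round(robot.read_state()["force"],2), robot.read_state()["tool_pos"])
c=Cam("top")
c.crop(180,80,380,180,4,"pics/t10.png")
```

```text
[ 1.78  0.75 -1.49] [0.50825599 0.07942881 0.10990275]
```

View pics/s10.png

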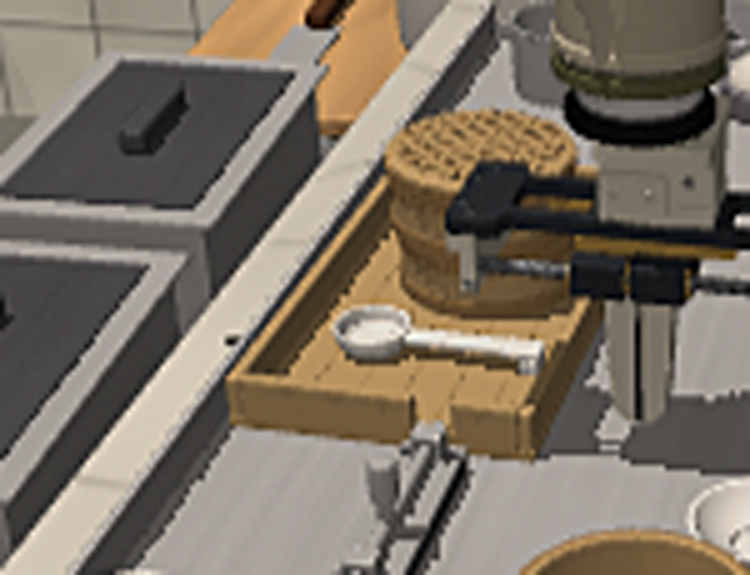

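View pics/t10.png

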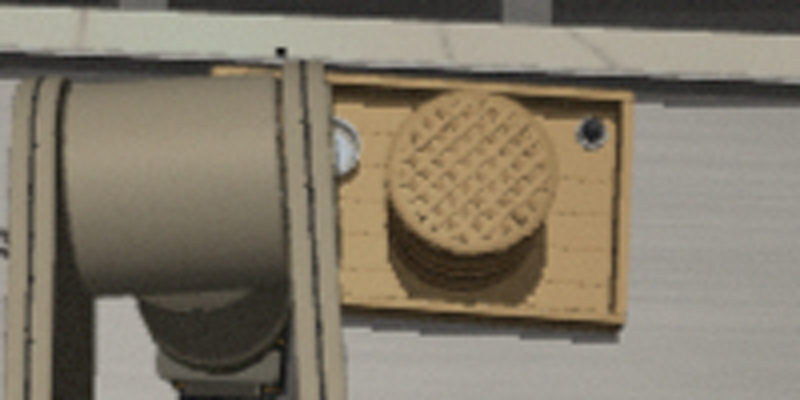

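Request:
{"name": "jog_arm", "arguments": {
  "commands": [
    [[-0.02,0,0.06],[0,0,0],1],
    [[-0.02,0,0.12],[0,0,0],1],
    [[0.02,0.05,0.14],[0,0,0],1],
    [[0.07,0.12,0.14],[0,0,0],1],
    [[0.12,0.19,0.14],[0,0,0],1],
    [[0.16,0.25,0.14],[0,0,0],1],
    [[0.177,0.28,0.14],[0,0,0],1],
    [[0.177,0.28,0.14],[0,0,0],1]
  ]
}}

```text
t: 16.27
tool_pos: [0.6157, 0.2488, 0.1934]
orientation: [-2.273, -2.167, 0.008]
force: [0.7, -0.6, -0.3]
opening: 0.0006
```

Run:
```python
from h import *
c=Cam("side");p=np.array(robot.read_state()["tool_pos"]);print(p,c.px(p),c.px(p+[0,0,.0185]))
print("knob",c.px([.6127,.2007,.178]),c.px([.6127,.2007,.154]))
c.crop(110,90,290,255,4,"pics/s11.png")
c=Cam("top");print(c.px(p+[0,0,.0185]))
c.crop(120,80,320,230,4,"pics/t11.png")
```

```text
[0.61541429 0.24773614 0.19361718] [[180.7635171  215.84684862]] [[180.15550099 209.06751379]]
knob [[187.6241687  210.37958033]] [[188.27036519 218.61721902]]
[[173.79654329 127.73228378]]
```

View pics/s11.png

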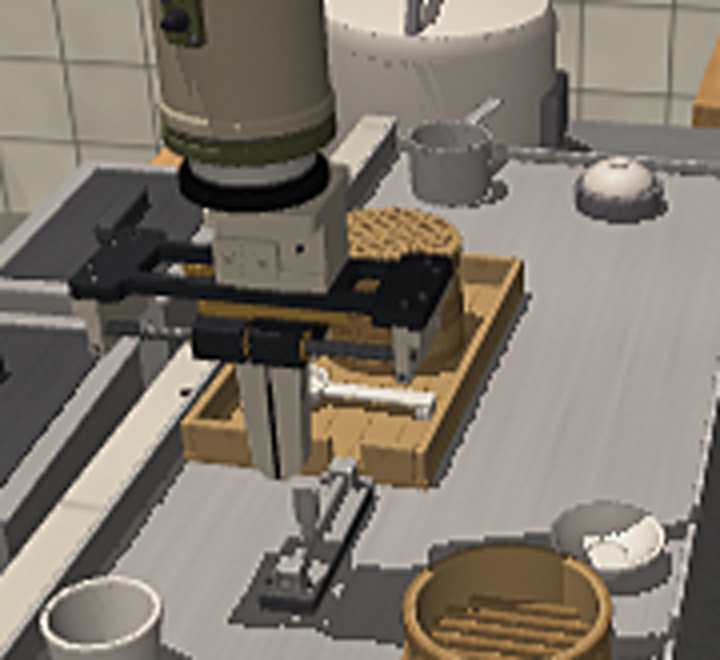

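View pics/t11.png

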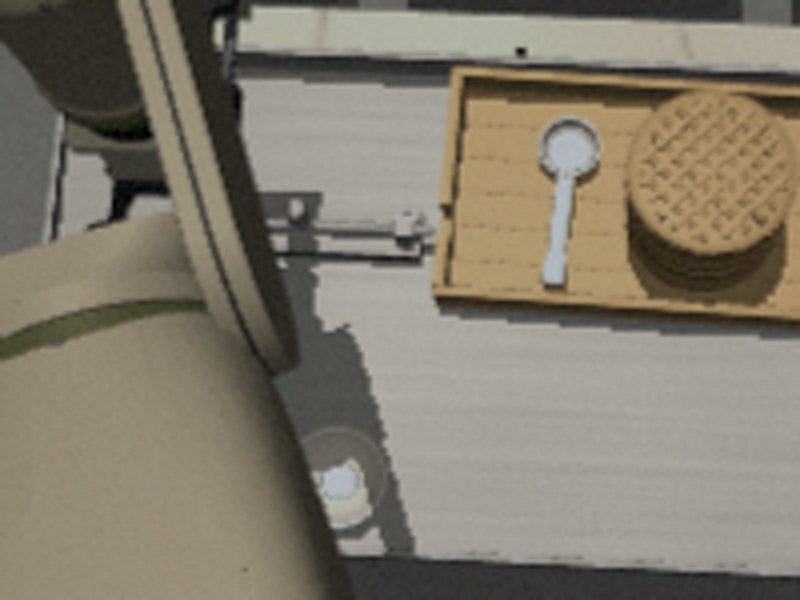

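Request:
{"name": "jog_arm", "arguments": {
  "commands": [
    [[0,0,-0.04],[0,0,0],1],
    [[0,0,-0.08],[0,0,0],1],
    [[0,0,-0.09],[0,0,0],1],
    [[0,0,-0.09],[0,0,0],1]
  ]
}}

```text
t: 16.88
tool_pos: [0.6151, 0.2465, 0.1401]
orientation: [-2.276, -2.164, 0.009]
force: [-1.1, -0.2, 1.0]
opening: 0.0007
```

Run:
```python
from h import *
s=robot.read_state();print(s["tool_pos"],s["force"])
c=Cam("side")
c.crop(130,150,250,250,6,"pics/s12.png")
```

```text
[0.61512465 0.24646097 0.1401417 ] [-1.10143306 -0.19804003  0.97607635]
```

View pics/s12.png

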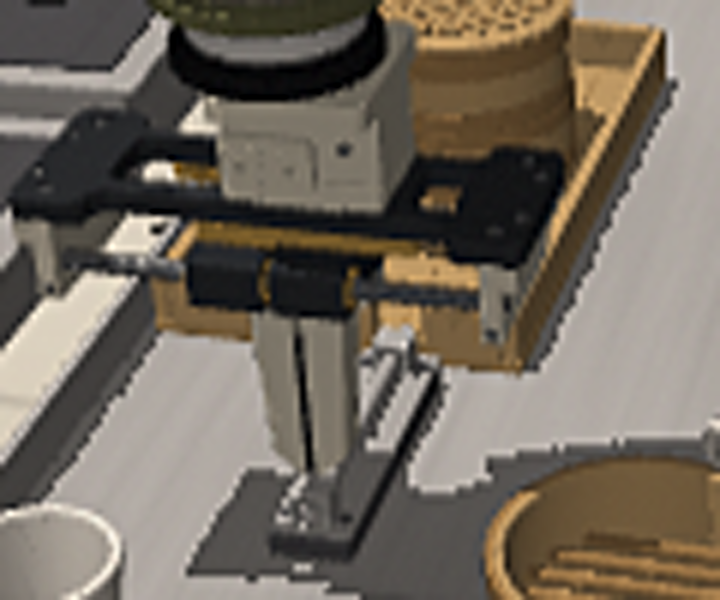

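Request:
{"name": "jog_arm", "arguments": {
  "commands": [
    [[-0.0005,-0.015,0],[0,0,0],1],
    [[-0.0015,-0.03,0],[0,0,0],1],
    [[-0.002,-0.045,0],[0,0,0],1],
    [[-0.0025,-0.052,0],[0,0,0],1],
    [[-0.003,-0.058,0],[0,0,0],1],
    [[-0.003,-0.064,0],[0,0,0],1]
  ]
}}

```text
t: 17.68
tool_pos: [0.6141, 0.2085, 0.1413]
orientation: [-2.276, -2.165, 0.005]
force: [1.1, 2.3, 2.7]
opening: 0.0003
```

Request:
{"name": "jog_arm", "arguments": {
  "commands": [
    [[-0.0002,-0.005,0],[0,0,0],1],
    [[-0.0005,-0.01,0],[0,0,0],1],
    [[-0.0007,-0.015,0],[0,0,0],1],
    [[-0.001,-0.02,0],[0,0,0],1]
  ]
}}

```text
t: 18.18
tool_pos: [0.6134, 0.1963, 0.1413]
orientation: [-2.276, -2.165, 0.006]
force: [0.8, 3.1, 2.5]
opening: 0.0001
```

Request:
{"name": "jog_arm", "arguments": {
  "commands": [
    [[-0.0002,-0.005,0],[0,0,0],1],
    [[-0.0005,-0.01,0],[0,0,0],1],
    [[-0.0007,-0.015,0],[0,0,0],1]
  ]
}}

```text
t: 18.55
tool_pos: [0.6131, 0.1897, 0.1414]
orientation: [-2.273, -2.165, 0.0]
force: [3.0, 18.2, 0.2]
opening: 0.0004
```

Request:
{"name": "jog_arm", "arguments": {
  "commands": [
    [[-0.0002,-0.003,0],[0,0,0],1],
    [[-0.0005,-0.006,0],[0,0,0],1]
  ]
}}

```text
t: 18.8
tool_pos: [0.613, 0.1898, 0.1415]
orientation: [-2.268, -2.164, -0.008]
force: [4.8, 20.4, -2.1]
opening: 0.0007
```

Run:
```python
from h import *
c=Cam("side")
c.crop(150,150,250,240,7,"pics/s13.png")
c=Cam("top")
c.crop(170,90,290,180,6,"pics/t13.png")
```

```text
(no output)
```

View pics/s13.png

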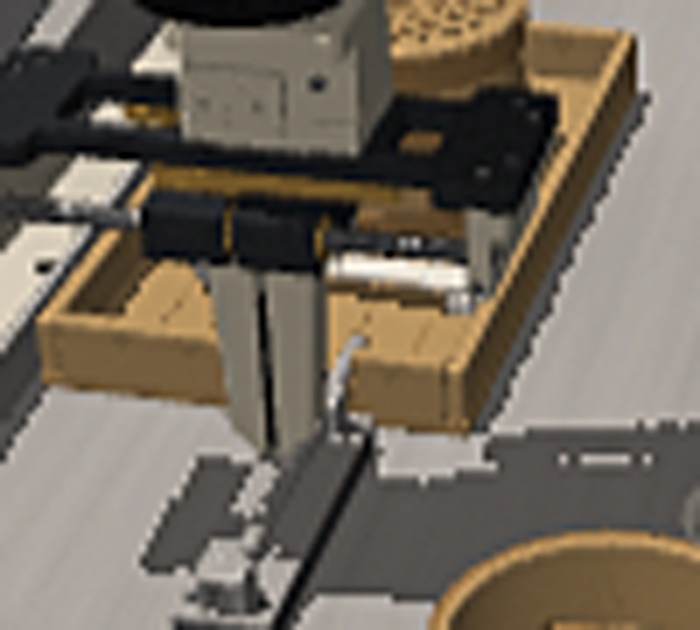

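View pics/t13.png

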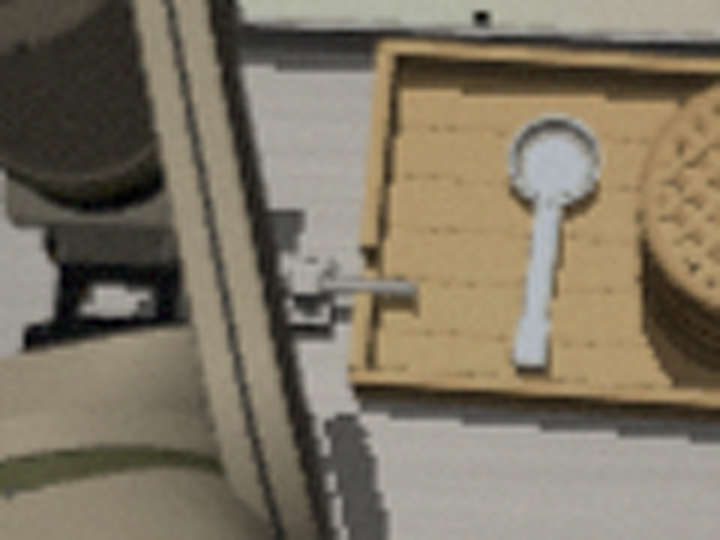

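Request:
{"name": "jog_arm", "arguments": {
  "commands": [
    [[0,0.01,0],[0,0,0],1],
    [[0,0.03,0],[0,0,0],1],
    [[0.002,0.04,0.03],[0,0,0],1],
    [[0,0.05,0.12],[0,0,0],1],
    [[-0.08,0.02,0.18],[0,0,0],1],
    [[-0.16,0,0.2],[0,0,0],1],
    [[-0.24,-0.02,0.2],[0,0,0],1],
    [[-0.32,-0.05,0.2],[0,0,0],1],
    [[-0.36,-0.1,0.2],[0,0,0],1],
    [[-0.36,-0.2,0.2],[0,0,0],1]
  ]
}}

```text
t: 20.15
tool_pos: [0.3962, 0.0702, 0.2634]
orientation: [-2.265, -2.171, -0.012]
force: [0.8, -1.4, -0.3]
opening: 0.0006
```

Run:
```python
from h import *
print(robot.read_state()["tool_pos"])
O=np.array([.571,-.036]);Y=-.049
c=Cam("side");c0=c
c.crop(150,150,250,240,7,"pics/s14.png")
for n in(0,):
    print("side drawn/home nose",c.px(S2W(O,Y,[[.03,.153,.14],[.03,.121,.14],[.03,.118,.14]])).round(1).tolist(),"knob home",c.px(S2W(O,Y,[[.0325,.2385,.178],[.0325,.2035,.178]])).round(1).tolist())
c=Cam("top")
print("top",c.px(S2W(O,Y,[[.03,.153,.14],[.03,.121,.14],[.03,.118,.14]])).round(1).tolist(),"knob",c.px(S2W(O,Y,[[.0325,.2385,.178],[.0325,.2035,.178]])).round(1).tolist())
c.crop(170,90,290,180,6,"pics/t14.png")
```

```text
[0.39619118 0.0702058  0.26344523]
side drawn/home nose [[198.4, 204.8], [201.7, 198.5], [202.0, 197.9]] knob home [[186.6, 210.3], [190.9, 202.6]]
top [[226.8, 138.6], [238.1, 139.0], [239.2, 139.1]] knob [[194.1, 132.0], [206.9, 132.5]]
```

View pics/s14.png

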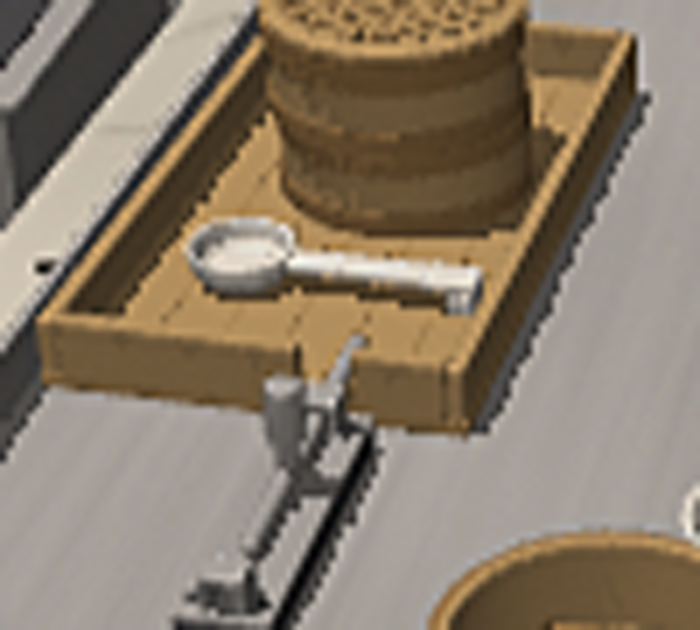

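View pics/t14.png

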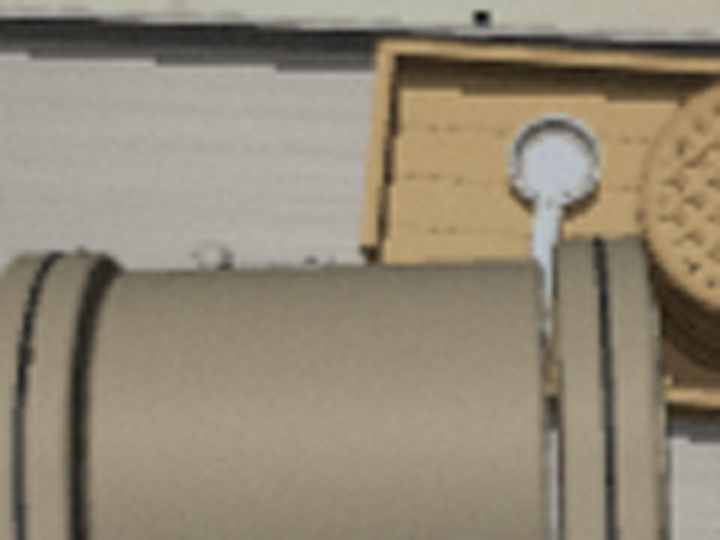

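Request:
{"name": "jog_arm", "arguments": {
  "commands": [
    [[-0.02,-0.1,0],[0,0,0],1],
    [[-0.03,-0.2,0],[0,0,0],1],
    [[-0.05,-0.3,0],[0,0,0],1],
    [[-0.06,-0.4,0],[0,0,0],1],
    [[-0.06,-0.5,0],[0,0,0],1],
    [[-0.06,-0.6,0],[0,0,0],1]
  ]
}}

```text
t: 21.0
tool_pos: [0.3615, -0.2967, 0.2649]
orientation: [-2.279, -2.161, -0.009]
force: [1.2, -0.4, 1.2]
opening: 0.0002
```

```bash
python3 ov.py 0 .571 -.036 -.049 z
python3 - <<'E'
from h import *
c=Cam("top")
c.crop(180,110,280,170,7,"pics/t15.png"); cv2.imwrite("pics/t15f.png",c.img)
a=cv2.imread("pics/top0.png")
c.crop(180,110,280,170,7,"pics/t15o.png",a)
for n in["timer","measure","dish","teacup","spare_top"]:
    d=robot.trace("top",n); print(n,[(round(k["p"],2),np.round(k["uv"],1).tolist()) for k in d[:1]])
E
```

```text
timer [(0.87, [399.5, 186.5])]
measure [(0.9, [407.9, 127.7])]
dish [(0.59, [203.3, 203.1])]
teacup [(0.74, [151.7, 108.9])]
spare_top [(0.74, [148.6, 182.5])]
```

View pics/t15.png

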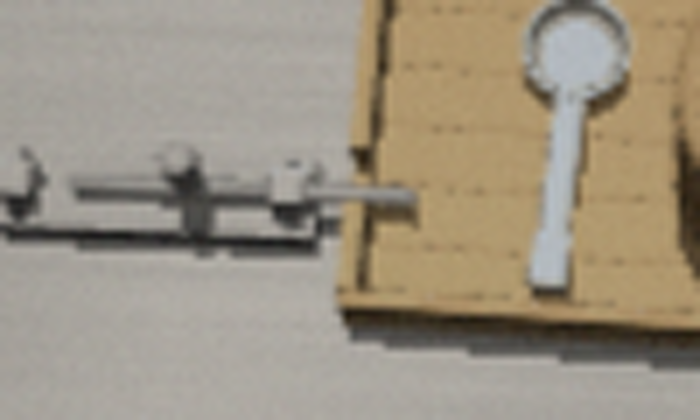

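View pics/t15o.png

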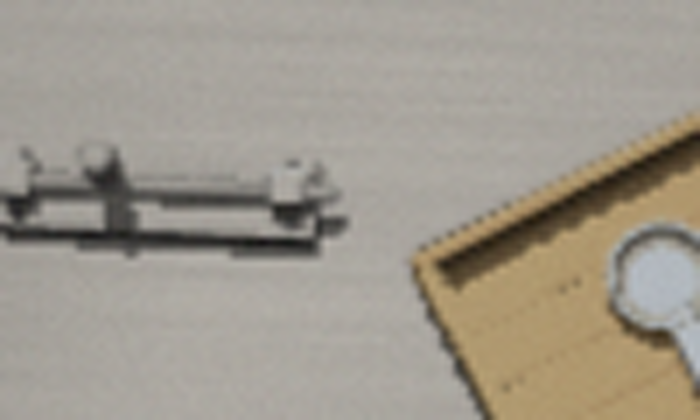

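View pics/t15f.png

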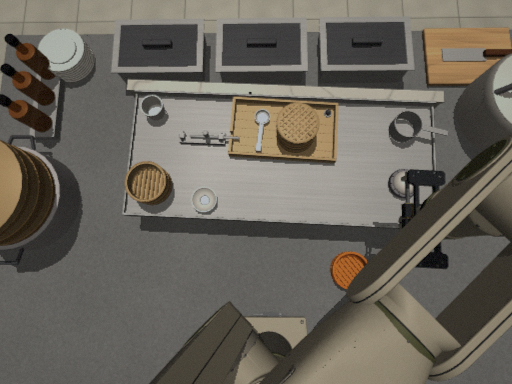

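View pics/ovz_t2.png

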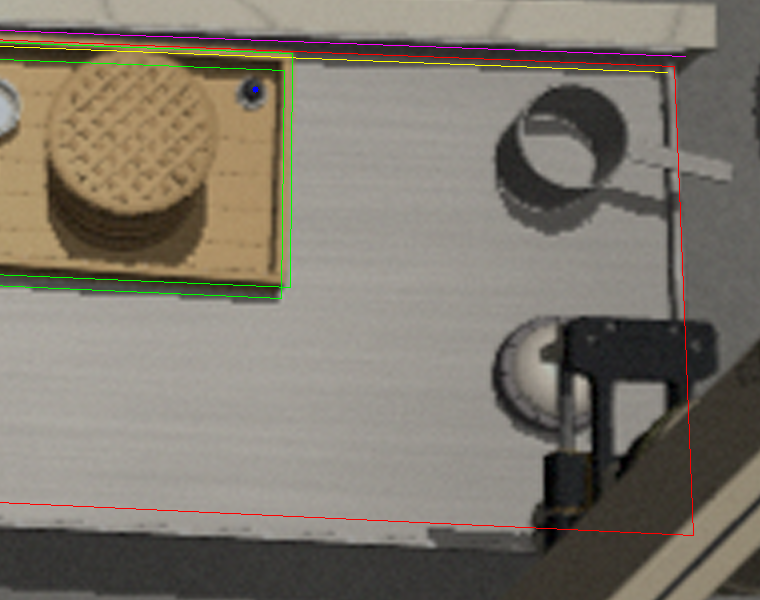

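Run:
```python
from h import *
O=np.array([.571,-.036]);Y=-.049
R=np.array([[np.cos(Y),-np.sin(Y)],[np.sin(Y),np.cos(Y)]])
c=Cam("top")
t=robot.trace("top","tray")[0]["pixels"]
hsv=cv2.cvtColor(c.img,cv2.COLOR_BGR2HSV); m=((hsv[...,1]>70)&(hsv[...,0]>10)&(hsv[...,0]<28)).astype(np.uint8); m[:85]=0;m[170:]=0;m[:,:222]=0;m[:,345:]=0
cn=max(cv2.findContours(m,0,2)[0],key=cv2.contourArea); b=cv2.boxPoints(cv2.minAreaRect(cn)); 
w=(c.at(b,.15)-O)@R; print("tray corners shelf frame",w.round(4).tolist())
for n,z in(("stack_top_mid",.215),("spoon_mid",.132)):
    d=robot.trace("top",n)[0]; mm=d["pixels"].astype(np.uint8); k=max(cv2.findContours(mm,0,2)[0],key=cv2.contourArea)
    ctr=cv2.minAreaRect(k)[0]; print(n,round(d["p"],2),d["uv"],((c.at(ctr,z)-O)@R-[.12,-.13]).round(4))
print(robot.read_state()["force"],robot.read_state()["t"])
```

```text
tray corners shelf frame [[-0.0236, 0.1476], [0.1566, 0.1483], [0.1488, -0.1596], [-0.0295, -0.1508]]
stack_top_mid 0.64 [297.0, 122.9] [[-0.0692  0.0917]]
spoon_mid 0.91 [258.4, 120.5] [[-0.0576  0.1838]]
[-0.83121208 -1.17003098  0.08550541] 21.6
```

View pics/ovz_t1.png

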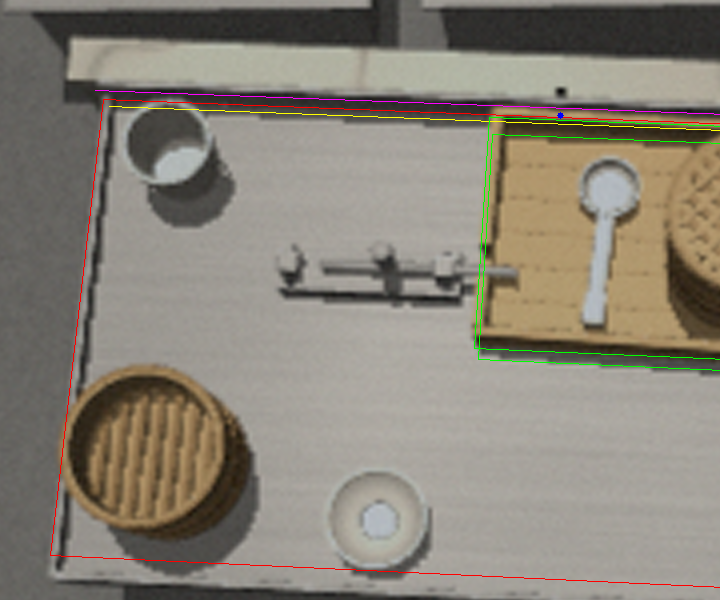

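```bash
python3 -c "
from plant import robot
print(robot.close_job())"
```

```text
the job is handed in; nothing more can be done
None
```

I swung the tray back until it bore on the rubber stop, slid the barrel bolt home through the notch, moved the arm clear and handed the job in at about 21.6 s. The hand-in gives no verdict, so what follows comes from my own checks.

- **Force on the stop:** Sliding took about 3–5 N. At the stop the push force rose to 14 N, because I ran two creep moves past the first sharp rise before backing off. I put the force on the stop itself at about 10 N. That is under the 12 N limit, but it is an estimate and closer than I intended.
- **Bolt:** It met a hard end at about 20 N and moved no further. The top picture, scaled by the guide straps, gives about 35 mm of travel, and the rod shows through the notch. A rougher reading from the knob's movement gave 31–33 mm from its start, which agrees only if the bolt started 2–4 mm in.
- **Tray:** The pictures show it flat and about 0.02 rad from parallel with the lip (limit 0.035). The calibration fit is only good to several millimetres.
- **Baskets and spoon:** The baskets look upright, about 13 mm from their place. The spoon is about 11 mm from its place.
- **Things beside the tray:** Dish, teacup, measuring cup and spare baskets showed no visible movement. The arm partly hid the timer in the last picture, so its reading was shifted. I never touched it.
- **Fingertips:** They end about 18 mm short of the stated tool point. I found this by lowering towards the shelf and seeing no contact, and allowed for it from then on.

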